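Kit the hand-cranked gearbox

ROBOT

A 6-joint arm with a two-finger parallel gripper is mounted at the origin on the work surface. World frame = base frame: x ahead of the robot, y to its left, z up, the work surface at z = 0. Lengths are in m, angles in rad, forces in N, time in s.
With the tool pointing down it reaches from about 0.275 to 1 m from the base axis. Payload 8.4 kg.
Tool frame: the origin (TCP) lies between the finger pads; the fingertips stand 14 mm ahead of it and the grasp point (between the pads) lies 5 mm behind it (env.finger_overhang is the distance from the TCP to the fingertips, in m); z points along the fingers, x is the direction in which the jaws open and shut, and the axes are right-handed (so a half turn about z gives the same grasp; the last joint's range is limited). The gripper opens to 85 mm and grips with 20 to 120 N. Pads are 22 mm wide; open, the fingers measure 114 mm over their backs; the gripper's body (76 mm by 85 mm) begins 54 mm behind the grasp point. The pads swing forward as they close: fully open they stand 13 mm farther back than shut.
Start: joints at [1.124, 0.353, 1.633, -0, 1.155, -0.002], TCP at [0.269, 0.564, 0.245] pointing down, gripper open.
Joint ranges: [-2.63, 2.63], [-0.92, 2.1], [0.06, 2.66], [-1.3, 4.44], [0, 2.69], [-3.02, 3.02]. Speed limits (rad/s): [2.22, 2.22, 2.79, 3.14, 3.14, 3.14].

INTERFACE

Orientations are given as a rotation vector (axis times angle).
In Python, from bench import env gives the robot as it stands.
- The arm moves only by the shell command python3 -m handwheel 'ROWS' [OPENING] [FORCE]. ROWS is JSON, a list that holds one entry, the list of rows, each a list of 6 numbers: the shift along the tool's x, y, z in mm, then the turn, a rotation vector about the tool's x, y, z in degrees. In form: [[[x, y, z, wx, wy, wz], ...]]. A call has 1 to 20 rows; each row shifts and turns the pose as measured when the row begins, along the tool's axes as they then stand; what a row does not reach is not made up. A row lasts 1/12 s, in which the tool goes at most 41.7 mm and 7.16 degrees, less where a joint would pass 70% of its speed; a pose out of reach is approached as far as the arm can. A call is refused whole if a number of a shift passes 41.7 or a number of a turn 7.16, either way. A call with a gripper value outside its range is refused whole. OPENING is the opening, from -1 (shut) to 1 (fully open), set as the call begins (- or left out, the last holds). The fingers move at their own pace and stop on an object; FORCE is the grip in N (left out, the last holds). Time passes only in rows, so rows that do not move let the fingers close. It gives the time, the measured TCP pose, the force and the opening at its end, in the units of the state.
- env.state(): the state, without advancing time (a new reading comes with each control period).
- env.read_camera(name): name is "scene" or "top" or "wrist"; returns the picture (384x512x3 uint8, red, green, blue); there is no depth.
- env.camera_params(name): a dict with "fx", "fy", "cx", "cy" (pixels), "camera_from_world" (4x4, takes a point from world to camera coordinates). Camera axes: x right, y down, z forward; pixel columns grow to the right and rows downward; lengths in m; the calibration is good to about 2 mm. The wrist camera is an equidistant fisheye: a pixel r from the principal point sees the ray r / f radians off the axis. A picture is of the moment at which its call begins: read the wrist's pose just before it. camera_params takes no time and is no camera call; for the wrist camera it gives the pose at the moment of the call.
- env.sign_off(): hands the job in, once; it reports no verdict.
The state is a dict: "time": time; "qpos": joint angles; "joint_velocities": joint speeds; "effort": joint torques, N m; "tcp_pos": TCP position; "eef_rot": TCP orientation; "ft_force": force on the tool from outside, world axes, zero at the start; "torque": the same for the moment, N m; "grip_width": opening from 0.0 (shut) to 1.0 (fully open).
Only numpy, scipy, OpenCV 4.12 (cv2) and the standard library are available. Lean on these libraries where they do the work, as an engineer would, in place of code of your own. Each camera call takes 0.05 s, during which the arm holds its last target.

TASK

Make up the kit for one hand-cranked gearbox: pick the large gear, the pinion, the hand crank and the bearing block off the bench and set each down, upright and flat on the floor of its own fitted nest in the kit tray (the crank lengthwise in its slot), without dropping them in. The smooth belt pulley and the plain link without a handle belong to another job: leave them where they lie.

Things in the scene. Friction and masses are not known exactly. Their poses are not given: they have to be found in the camera images.
- gear: Large spur gear of the kit, grey plastic like all parts, flat on the bench: toothed disc, 18 teeth, 60 mm outside diameter, 14 mm thick, with a round central hub on top, 22 mm in diameter, rising to 32 mm above the underside (18 mm of hub to grip). 50 g. Origin: centre of the underside, z up.
- pinion: Small spur gear (pinion) of the kit, grey, flat on the bench: 10 teeth, 36 mm outside diameter, 16 mm thick, with a round central hub on top, 20 mm in diameter, rising to 34 mm above the underside (18 mm of hub to grip). 30 g. Origin: centre of the underside, z up.
- crank: Hand crank of the kit, grey, lying flat: straight arm along x, 18 mm wide (y), 12 mm thick, 75 mm overall; at x = -27 mm a round boss 24 mm across, 18 mm high; at x = +27 mm an upright round handle, 12 to 18 mm across, top 40 mm above the underside. Grip across the middle of the arm or by the handle. 35 g. Origin: underside, midway between boss and handle axes, z up.
- block: Bearing block of the kit, grey, standing on its foot: foot 60 (x) x 36 (y) x 8 mm; on its middle an upright round-topped body 36 mm wide (x), 18 mm thick (y), top 48 mm above the underside, with a small steel ball bearing in it (axis along y). Grip across the 18 mm thickness, above the foot. 60 g. Origin: centre of the underside, z up.
- pulley: LOOK-ALIKE, to be left where it lies: grey belt pulley as large as the large gear (60 mm diameter, 14 mm thick, 22 mm hub rising to 32 mm) but with a smooth rim without teeth and a dished top face. Origin: centre of the underside, z up.
- link: LOOK-ALIKE, to be left where it lies: plain grey link bar about as long as the crank (78 mm along x, 18 mm wide, 12 mm thick) with a 24 mm boss, 18 mm high, with a dark 15 mm hole at each end and no upright handle. Origin: centre of the underside, z up.
- nest_gear: Black nest insert with a white recess floor, 100 x 100 x 14 mm, fixed in a low grey kit tray (four inserts 2 x 2, 2 mm apart, any order; tray rim lower than the inserts). Origin: centre of its underside, 6 mm above the bench; recess floor 4 mm, top face 14 mm above the origin; z up. For the large gear: the large round recess, 76 mm in diameter, centred.
- nest_pinion: Black nest insert with a white recess floor, 100 x 100 x 14 mm, fixed in a low grey kit tray (four inserts 2 x 2, 2 mm apart, any order; tray rim lower than the inserts). Origin: centre of its underside, 6 mm above the bench; recess floor 4 mm, top face 14 mm above the origin; z up. For the pinion: the small round recess, 52 mm in diameter, centred.
- nest_block: Black nest insert with a white recess floor, 100 x 100 x 14 mm, fixed in a low grey kit tray (four inserts 2 x 2, 2 mm apart, any order; tray rim lower than the inserts). Origin: centre of its underside, 6 mm above the bench; recess floor 4 mm, top face 14 mm above the origin; z up. For the bearing block: plain rectangular recess, 76 mm along x by 52 mm along y, centred; either way round.
- nest_crank: Black nest insert with a white recess floor, 100 x 100 x 14 mm, fixed in a low grey kit tray (four inserts 2 x 2, 2 mm apart, any order; tray rim lower than the inserts). Origin: centre of its underside, 6 mm above the bench; recess floor 4 mm, top face 14 mm above the origin; z up. For the crank: slot 93 mm along x by 38 mm along y, crossed by a black 44 mm wide finger notch out to both y sides; crank along x, either way round.
Mind the look-alikes: they are no part of the job. Leave any red or turquoise look-alike of the pulley alone.

How it is judged:
At the end, for the whole second after the job is handed in: Gear, pinion, crank and block each in their own nest: origin within 13 mm of the nest centre, underside at most 7.5 mm above the nest origin (on the recess floor), tilt under 0.12 rad, released, under 0.02 m/s; crank within 0.5 rad of its slot. Pulley and link within 30 mm of their start, at rest (horizontal distance between gear and nest_gear below 0.013 m and z of gear in the frame of nest_gear below 0.0075 m and angle between each of gear, pinion, crank, block's own z axis and vertical below 0.12 rad and linear speed of each of gear, pinion, crank, block, pulley, link below 0.02 m/s and horizontal distance between pinion and nest_pinion below 0.013 m and z of pinion in the frame of nest_pinion below 0.0075 m and horizontal distance between crank and nest_crank below 0.013 m and z of crank in the frame of nest_crank below 0.0075 m and horizontal distance between block and nest_block below 0.013 m and z of block in the frame of nest_block below 0.0075 m and angle between the x axis of crank and the x axis of nest_crank, either way round below 0.5 rad and distance of each of pulley, link from where it was at the start of the episode below 0.03 m); the robot touches nothing.
It fails at once if the large gear is dropped into its nest (from more than about 3 cm) instead of being set down (horizontal distance between gear and nest_gear below 0.05 m and z of gear in the frame of nest_gear below 0.03 m and linear speed of gear above 0.75 m/s).
It fails at once if the pinion is dropped into its nest (from more than about 3 cm) instead of being set down (horizontal distance between pinion and nest_pinion below 0.05 m and z of pinion in the frame of nest_pinion below 0.03 m and linear speed of pinion above 0.75 m/s).
It fails at once if the hand crank is dropped into its nest (from more than about 3 cm) instead of being set down (horizontal distance between crank and nest_crank below 0.05 m and z of crank in the frame of nest_crank below 0.03 m and linear speed of crank above 0.75 m/s).
It fails at once if the bearing block is dropped into its nest (from more than about 3 cm) instead of being set down (horizontal distance between block and nest_block below 0.05 m and z of block in the frame of nest_block below 0.03 m and linear speed of block above 0.75 m/s).
It also fails if it takes over 112 s, if anything falls off the work surface, if the arm or the gripper's body presses on something with over 40 N, if the wrist force passes 120 N, or if a joint passes its speed limit or range.

## Working session

There is one attempt and no reset: what is moved stays moved. The work goes in short steps, Python scripts to look and compute and a shell command to move; the robot and the scene stay as the last step left them, time stands still between calls to the robot, and variables do not carry over. Pictures are saved under pics/ and viewed, and the job is handed in when it is done.

```bash
ls; mkdir -p pics; python3 - <<'E'
from bench import env
import cv2
print(env.state())
for n in ("scene","top","wrist"):
    p=env.camera_params(n); print(n,p)
    cv2.imwrite(f"pics/{n}0.png",env.read_camera(n)[:,:,::-1])
E
```

```text
pics
{'time': 0.0, 'qpos': array([ 1.12359162e+00,  3.53655355e-01,  1.63412607e+00,  3.16712936e-05,
        1.15521210e+00, -2.39653935e-03]), 'joint_velocities': array([ 1.59373890e-04, -6.19318152e-05,  5.22495425e-04,  9.61027105e-05,
       -1.98910492e-03,  5.96366567e-05]), 'effort': array([ 3.71424339e-04, -6.05262709e+01, -3.42063046e+01,  8.65758375e-05,
        9.30223876e-03, -1.38168295e-05]), 'tcp_pos': array([0.26872005, 0.56377682, 0.24456062]), 'eef_rot': array([ 2.65612320e+00,  1.67633085e+00, -1.88743677e-03]), 'ft_force': array([-1.13674667, -0.23461539, -0.05966747]), 'torque': array([ 0.00607496, -0.01963977, -0.00408874]), 'grip_width': 0.9964292793495978}
scene {'fx': 493.38778249755256, 'fy': 493.38778249755256, 'cx': 256.57231021802926, 'cy': 186.42707636775376, 'camera_from_world': array([[ 0.4972481 ,  0.86746465, -0.01579246, -0.23216104],
       [ 0.57894306, -0.34530889, -0.73863841, -0.27003111],
       [-0.64619599,  0.35814362, -0.67391683,  1.52182835],
       [ 0.        ,  0.        ,  0.        ,  1.        ]])}
top {'fx': 483.5574224078359, 'fy': 483.5574224078359, 'cx': 256.0403625491345, 'cy': 199.14108110143064, 'camera_from_world': array([[-8.89086491e-03, -9.99960450e-01,  2.26879495e-04,
        -5.31398885e-02],
       [-9.79400528e-01,  8.66228941e-03, -2.01741345e-01,
         5.13580584e-01],
       [ 2.01731401e-01, -2.01586094e-03, -9.79438808e-01,
         1.35145064e+00],
       [ 0.00000000e+00,  0.00000000e+00,  0.00000000e+00,
         1.00000000e+00]])}
wrist {'fx': 297.3186396354542, 'fy': 297.3186396354542, 'cx': 251.93000514452342, 'cy': 196.10448354130318, 'camera_from_world': array([[ 0.4303631 ,  0.90265435, -0.00165072, -0.62454054],
       [ 0.87020324, -0.41440388,  0.26648778, -0.03310144],
       [ 0.23986229, -0.11612297, -0.96383688,  0.37849457],
       [ 0.        ,  0.        ,  0.        ,  1.        ]])}
```

View pics/scene0.png

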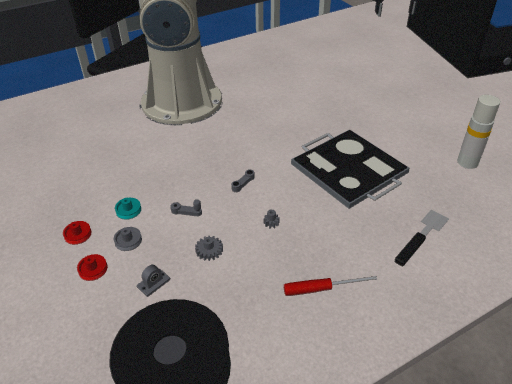

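View pics/top0.png

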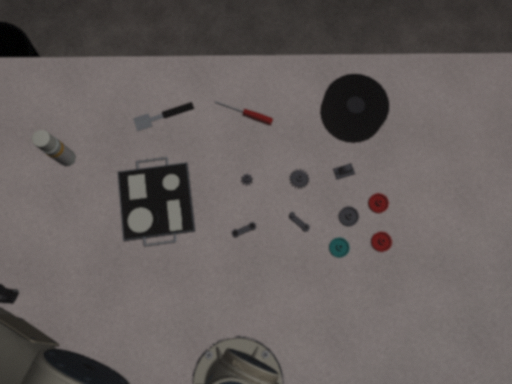

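View pics/wrist0.png

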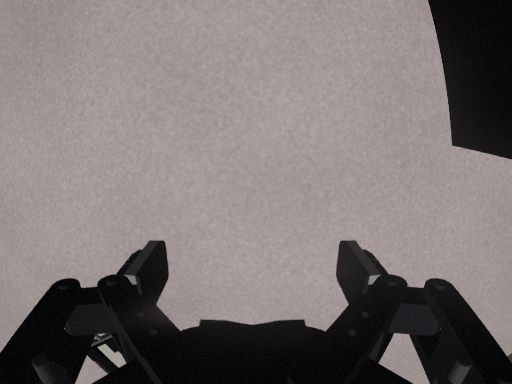

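```bash
python3 - <<'E'
import cv2,numpy as np
t=cv2.imread('pics/top0.png'); s=cv2.imread('pics/scene0.png')
g=lambda a:np.clip(a.astype(float)*1.6,0,255).astype(np.uint8)
cv2.imwrite('pics/topA.png',cv2.resize(g(t[155:265,110:265]),None,fx=5,fy=5,interpolation=cv2.INTER_CUBIC))
cv2.imwrite('pics/topB.png',cv2.resize(g(t[150:265,225:385]),None,fx=5,fy=5,interpolation=cv2.INTER_CUBIC))
cv2.imwrite('pics/sceneA.png',cv2.resize(g(s[125:205,285:415]),None,fx=6,fy=6,interpolation=cv2.INTER_CUBIC))
cv2.imwrite('pics/sceneB.png',cv2.resize(g(s[160:300,110:290]),None,fx=4,fy=4,interpolation=cv2.INTER_CUBIC))
E
```

```text
(no output)
```

View pics/topA.png

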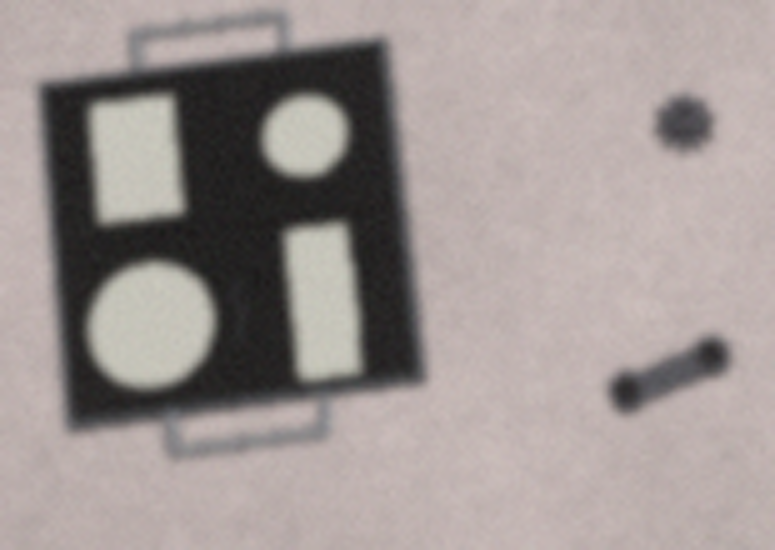

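View pics/topB.png

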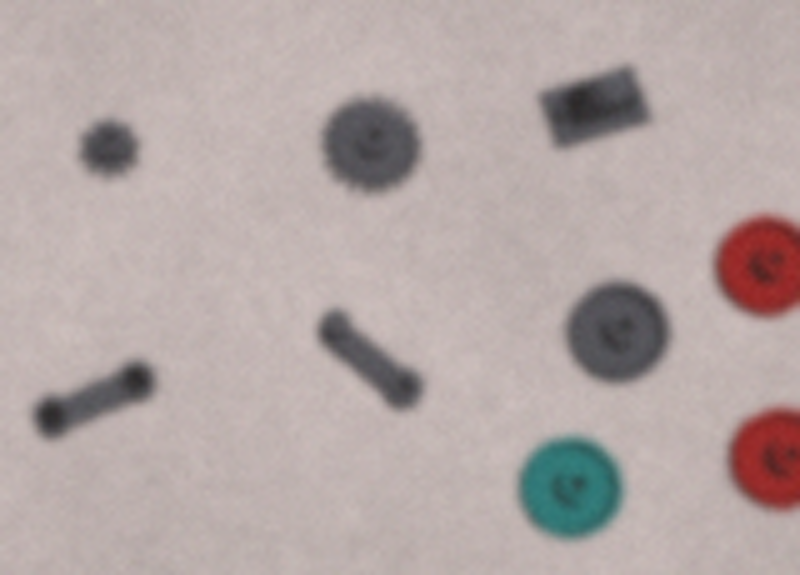

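View pics/sceneA.png

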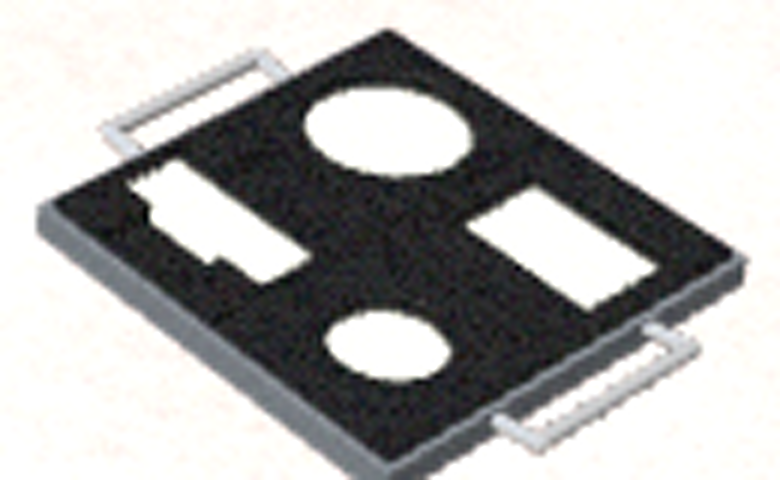

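View pics/sceneB.png

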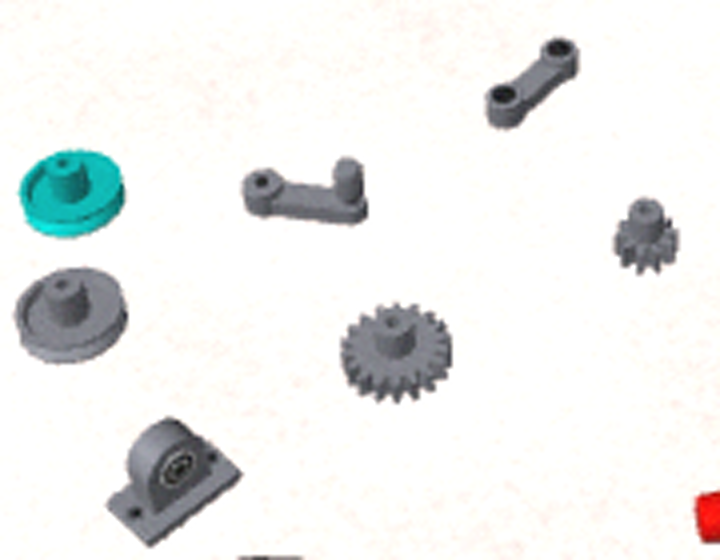

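```bash
cat > h.py <<'E'
import numpy as np,cv2
from bench import env
from scipy.optimize import least_squares
from scipy.spatial.transform import Rotation as R
P={n:env.camera_params(n) for n in("scene","top")}
def proj(n,X,p=None):
    p=p or P[n]; X=np.atleast_2d(X); c=X@p["camera_from_world"][:3,:3].T+p["camera_from_world"][:3,3]
    if n=="wrist":
        th=np.arctan2(np.hypot(c[:,0],c[:,1]),c[:,2]); k=th/np.hypot(c[:,0],c[:,1])
    else: k=1/c[:,2]
    return np.c_[p["fx"]*c[:,0]*k+p["cx"],p["fy"]*c[:,1]*k+p["cy"]]
def atz(n,uv,z,p=None):
    return least_squares(lambda q:(proj(n,[q[0],q[1],z],p)-uv).ravel(),[.5,0] if p is None else inv0(p),x_scale=.1).x
def inv0(p):
    M=p["camera_from_world"]; c=-M[:3,:3].T@M[:3,3]; return c[:2]+M[2,:2]*.1
def tri(obs): # list of (name,uv,params)
    return least_squares(lambda q:np.concatenate([(proj(n,q,p)-uv).ravel() for n,uv,p in obs]),[.5,0,.03],x_scale=.1)
E
python3 - <<'E'
from h import *
t=cv2.imread('pics/top0.png'); s=cv2.imread('pics/scene0.png')
def blobs(im,th,roi):
    x0,y0,x1,y1=roi; g=cv2.cvtColor(im,cv2.COLOR_BGR2GRAY)[y0:y1,x0:x1]
    # inside tray: flood outside by keeping comps not touching border
    n,l,st,c=cv2.connectedComponentsWithStats((g>th).astype(np.uint8))
    return [(c[i]+[x0,y0],st[i,4],st[i,2:4]) for i in range(1,n) if st[i,4]>30 and st[i,0]>0 and st[i,1]>0 and st[i,0]+st[i,2]<x1-x0 and st[i,1]+st[i,3]<y1-y0]
for b in blobs(t,95,(110,155,205,250)): print('top',b, atz('top',b[0],.010))
for b in blobs(s,110,(285,125,415,205)): print('scene',b, atz('scene',b[0],.010))
A=lambda u,v:np.array([(u+.5)/5-.5+110,(v+.5)/5-.5+155])
B=lambda u,v:np.array([(u+.5)/5-.5+225,(v+.5)/5-.5+150])
SA=lambda u,v:np.array([(u+.5)/6-.5+285,(v+.5)/6-.5+125])
SB=lambda u,v:np.array([(u+.5)/4-.5+110,(v+.5)/4-.5+160])
pts={'tray1':(A(385,42),SA(385,470)),'tray2':(A(42,88),SA(742,262)),'tray3':(A(72,428),SA(388,32)),'tray4':(A(422,380),SA(45,205)),
'gearhub':(B(373,138),SB(394,320)),'pinhub':(B(109,142),SB(646,207)),'handle':(B(334,325),SB(349,165)),'boss':(B(402,387),SB(263,180)),
'pulley':(B(619,325),SB(68,284))}
for k,(a,b) in pts.items():
    r=tri([('top',a,None),('scene',b,None)]); print(k,r.x.round(4),r.fun.round(1))
for k,(u,v) in {'f1':(109,505),'f2':(150,546),'f3':(241,472)}.items(): print(k,atz('scene',SB(u,v),.004 ))
for k,(u,v) in {'1':(541,93),'2':(632,67),'3':(651,122),'4':(562,147)}.items(): print(k,atz('top',B(u,v),.006 ))
E
```

```text
top (array([151.47580645, 163.61290323]), np.int32(124), array([28,  8], dtype=int32)) [0.63482898 0.25892838]
top (array([136.70254958, 186.44475921]), np.int32(353), array([17, 24], dtype=int32)) [0.56398539 0.30089783]
top (array([170.56216216, 181.67567568]), np.int32(185), array([16, 15], dtype=int32)) [0.57784862 0.19943158]
top (array([174.16516517, 214.93093093]), np.int32(333), array([13, 31], dtype=int32)) [0.4760473  0.18600122]
top (array([139.75446429, 219.62276786]), np.int32(448), array([24, 24], dtype=int32)) [0.46283183 0.2877139 ]
top (array([158.96124031, 239.19379845]), np.int32(129), array([27,  8], dtype=int32)) [0.40402751 0.2289009 ]
scene (array([349.0990099 , 146.55115512]), np.int32(303), array([27, 14], dtype=int32)) [0.46567484 0.28546875]
scene (array([320.41064639, 161.86311787]), np.int32(263), array([29, 20], dtype=int32)) [0.47894146 0.18286612]
scene (array([378.04152249, 165.8650519 ]), np.int32(289), array([31, 19], dtype=int32)) [0.56717192 0.29907767]
scene (array([349.26900585, 182.19298246]), np.int32(171), array([21, 11], dtype=int32)) [0.57938684 0.19811958]
tray1 [0.6362 0.1526 0.0092] [-0.1 -0.  -0.1  0. ]
tray2 [0.6103 0.3612 0.0062] [-0.2 -0.2 -0.2  0.1]
tray3 [0.403  0.3334 0.0074] [-0.4 -0.2 -0.4  0.1]
tray4 [0.4293 0.1274 0.0087] [-0.3 -0.2 -0.3  0.1]
gearhub [ 0.5845 -0.1871  0.0253] [-0.1 -0.  -0.1  0. ]
pinhub [ 0.583  -0.0287  0.0283] [-0.3 -0.1 -0.2  0. ]
handle [ 0.4702 -0.1604  0.0327] [-0.1 -0.  -0.1  0. ]
boss [ 0.436  -0.2018  0.0126] [ 0.1  0.   0.1 -0. ]
pulley [ 0.4697 -0.3296  0.0253] [ 0.2  0.1  0.2 -0. ]
f1 [ 0.60543532 -0.35884044]
f2 [ 0.63956058 -0.34966858]
f3 [ 0.62024195 -0.29310273]
1 [ 0.61663824 -0.2920681 ]
2 [ 0.63254159 -0.34821242]
3 [ 0.59785093 -0.35806152]
4 [ 0.58271302 -0.30339765]
```

```bash
cat > go.py <<'E'
import sys
from h import *
s=env.state(); M=R.from_rotvec(s['eef_rot']); m=M.as_matrix()
al=np.degrees(np.arctan2(m[1,0],m[0,0]))
print('t',round(s['time'],2),'tcp',(s['tcp_pos']*1000).round(1),'alpha',al.round(1),'z',m[:,2].round(3),'q',np.degrees(s['qpos']).round(0),'f',s['ft_force'].round(1),'grip',round(float(s['grip_width']),3))
if len(sys.argv)>3:
    x,y,z=[float(v)/1000 for v in sys.argv[1:4]]
    d=m.T@(np.array([x,y,z])-s['tcp_pos'])*1000
    print('tool delta mm',d.round(1),'n>=',(np.linalg.norm(d)/41.7).round(1))
    if len(sys.argv)>4:
        a=np.radians(float(sys.argv[4])); T=np.array([[np.cos(a),np.sin(a),0],[np.sin(a),-np.cos(a),0],[0,0,-1]]).T
        rv=(M.inv()*R.from_matrix(T)).as_rotvec(degrees=True)
        print('turn deg',rv.round(1)); print('delta in the turned axes',(T.T@(np.array([x,y,z])-s['tcp_pos'])*1000).round(1))
E
python3 go.py 550 -100 245; python3 - <<'E'
from h import *
M=env.camera_params('wrist')['camera_from_world'];print(-M[:3,:3].T@M[:3,3],env.finger_overhang)
E
```

```text
t 0.15 tcp [268.8 563.9 244.7] alpha 64.5 z [-0.    -0.001 -1.   ] q [64. 20. 94.  0. 66. -0.] f [-0.4 -0.7 -0.6] grip 1.0
tool delta mm [-4.783e+02  5.395e+02  2.000e-01] n>= 17.3
[0.20681579 0.59401668 0.37269114] 0.014
```

```bash
python3 -m handwheel '[[[-26,29,0,0,0,0],[-26,29,0,0,0,0],[-26,29,0,0,0,0],[-26,29,0,0,0,0],[-26,29,0,0,0,0],[-26,29,0,0,0,0],[-26,29,0,0,0,0],[-26,29,0,0,0,0],[-26,29,0,0,0,0],[-26,29,0,0,0,0],[-26,29,0,0,0,0],[-26,29,0,0,0,0],[-26,29,0,0,0,0],[-26,29,0,0,0,0],[-26,29,0,0,0,0],[-26,29,0,0,0,0],[-26,29,0,0,0,0],[-26,29,0,0,0,0]]]'; python3 go.py 550 -100 245 64.5
```

```text
time: 1.65
tcp_pos: [0.5454, -0.1066, 0.2418]
eef_rot: [-2.647, -1.69, -0.0]
ft_force: [1.0, 0.6, 0.1]
grip_width: 1.0
t 1.65 tcp [ 545.4 -106.6  241.8] alpha 65.1 z [-0.     0.001 -1.   ] q [-11.  14. 102.   0.  63. -76.] f [1.  0.6 0.1] grip 1.0
tool delta mm [ 8.   1.4 -3.2] n>= 0.2
turn deg [-0.1 -0.   0.6]
delta in the turned axes [ 8.   1.3 -3.2]
```

```bash
cat > snap.py <<'E'
import sys,pickle
from h import *
n=sys.argv[1]; p=env.camera_params('wrist'); im=env.read_camera('wrist')[:,:,::-1]
pickle.dump(p,open(f'pics/{n}.pkl','wb')); cv2.imwrite(f'pics/{n}.png',im)
cv2.imwrite(f'pics/{n}_v.png',cv2.resize(np.clip(im*1.5,0,255).astype(np.uint8),(800,600),interpolation=cv2.INTER_CUBIC))
M=p['camera_from_world'];print(-M[:3,:3].T@M[:3,3])
E
python3 snap.py w1
```

```text
[ 0.48310468 -0.07739595  0.36983445]
```

View pics/w1_v.png

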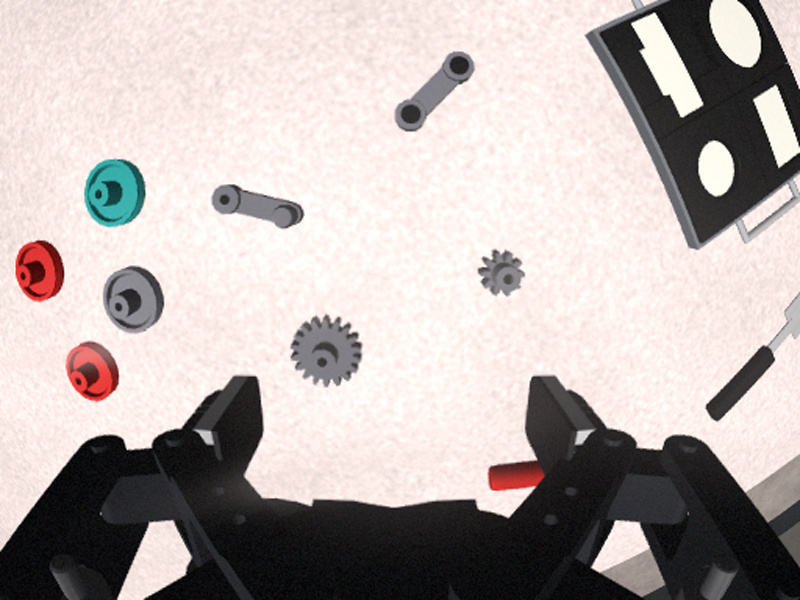

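```bash
python3 -m handwheel '[[[-36,-7,0,0,0,0],[-36,-7,0,0,0,0],[-36,-7,0,0,0,0],[0,0,0,0,0,0]]]'; python3 snap.py w2
```

```text
time: 2.03
tcp_pos: [0.4833, -0.2078, 0.2406]
eef_rot: [2.647, 1.685, 0.0]
ft_force: [0.2, 0.0, 0.4]
grip_width: 1.0
[ 0.42080476 -0.17785608  0.36830001]
```

View pics/w2_v.png

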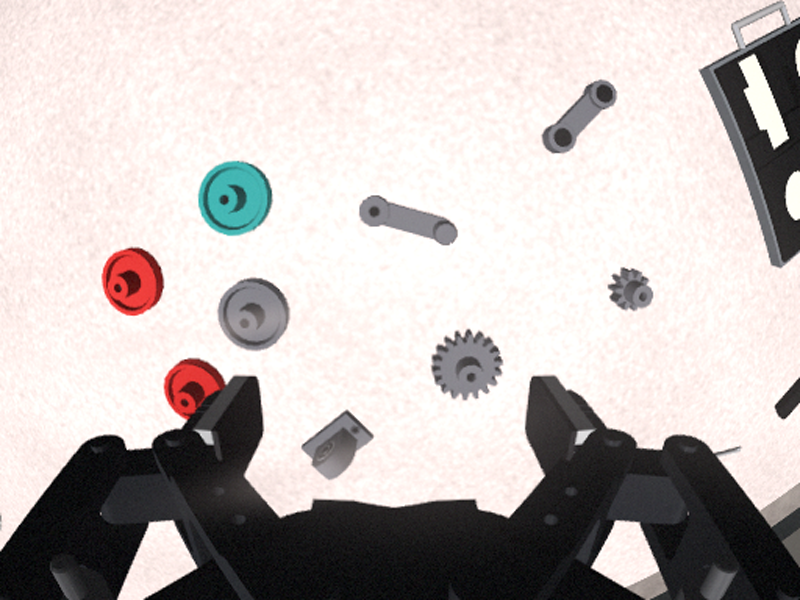

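```bash
python3 - <<'E'
import cv2,numpy as np
L=[]
for n,(cx,cy) in [('w1',(209,228)),('w1',(322,175)),('w1',(165,131)),('w2',(301,237)),('w2',(405,186)),('w2',(262,140))]:
    im=cv2.imread(f'pics/{n}.png')[cy-26:cy+26,cx-33:cx+33]; im=np.clip(im*1.8,0,255).astype(np.uint8)
    L.append(cv2.resize(im,None,fx=4,fy=4,interpolation=cv2.INTER_CUBIC))
cv2.imwrite('pics/hubs.png',np.vstack([np.hstack(L[:3]),np.hstack(L[3:])]))
im=cv2.imread('pics/w2.png')[250:320,175:255];cv2.imwrite('pics/blk.png',cv2.resize(np.clip(im*1.8,0,255).astype(np.uint8),None,fx=8,fy=8,interpolation=cv2.INTER_CUBIC))
E
```

```text
(no output)
```

View pics/hubs.png

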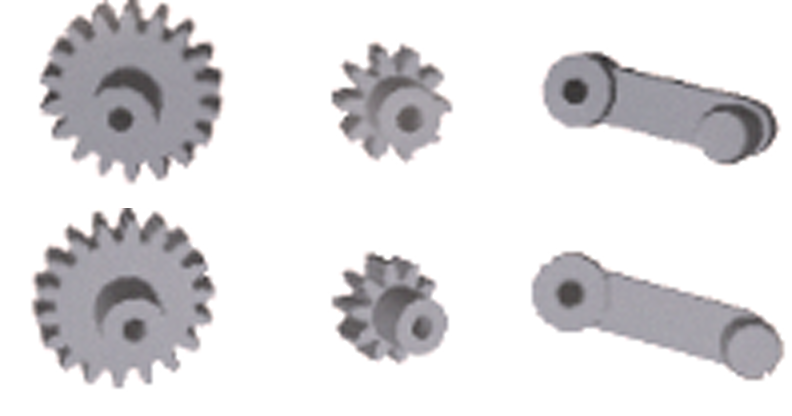

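View pics/blk.png

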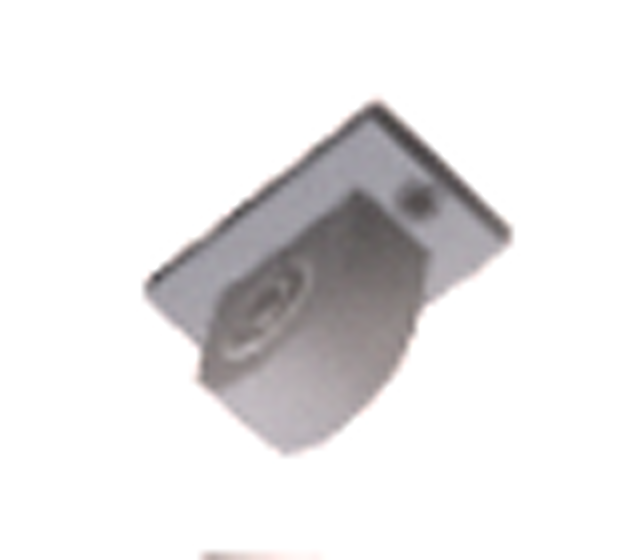

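```bash
python3 - <<'E'
from h import *
import pickle
p1,p2=[pickle.load(open(f'pics/{n}.pkl','rb')) for n in('w1','w2')]
f=lambda c,u,v:np.array([c[0]-33+(u+.5)/4-.5,c[1]-26+(v+.5)/4-.5])
D={'gear':(f((209,228),119,119),f((301,237),134,121),.032),'pinion':(f((322,175),143,117),f((405,186),156,118),.034),
'boss':(f((165,131),46,91),f((262,140),41,85),.018),'handle':(f((165,131),200,136),f((262,140),223,141),.04)}
for k,(a,b,z) in D.items():
    r=tri([('wrist',a,p1),('wrist',b,p2)]); print(k,r.x.round(4),r.fun.round(2),'atz',atz('wrist',a,z,p1).round(4),atz('wrist',b,z,p2).round(4))
c=[]
for u,v in [(155,290),(374,112),(512,235)]:
    q=atz('wrist',np.array([175+(u+.5)/8-.5,250+(v+.5)/8-.5]),.008,p2);c.append(q);print(q.round(4))
print('block c',(c[0]+c[2])/2,np.linalg.norm(c[1]-c[0]),np.linalg.norm(c[2]-c[1]),np.degrees(np.arctan2(*(c[1]-c[0])[::-1])),np.degrees(np.arctan2(*(c[2]-c[1])[::-1])))
E
```

```text
gear [ 0.5842 -0.1874  0.0325] [ 0.01 -0.08 -0.01  0.08] atz [ 0.5844 -0.1876] [ 0.5843 -0.1873]
pinion [ 0.5831 -0.0294  0.0332] [-0.01  0.1   0.02 -0.11] atz [ 0.5828 -0.0295] [ 0.5829 -0.0298]
boss [ 0.4354 -0.2025  0.0173] [ 0.01 -0.11 -0.01  0.1 ] atz [ 0.4356 -0.2023] [ 0.4353 -0.2024]
handle [ 0.471  -0.1613  0.0309] [ 0.   -0.04 -0.    0.04] atz [ 0.4714 -0.1591] [ 0.4696 -0.1617]
[ 0.5983 -0.3541]
[ 0.5813 -0.3002]
[ 0.6135 -0.2895]
block c [ 0.60588009 -0.32179099] 0.05651719817861321 0.03388682691996636 107.50486071928023 18.38558662502045
```

```bash
python3 go.py 584.3 -187.4 80
```

```text
t 2.08 tcp [ 484.7 -206.3  240.7] alpha 64.9 z [ 0.003 -0.002 -1.   ] q [-23.  12. 106.  -0.  62. -88.] f [ 0.4  0.9 -0.6] grip 0.999
tool delta mm [ 59.4  81.6 161. ] n>= 4.6
```

```bash
python3 -m handwheel '[[[12,16.3,32,0,0,0],[12,16.3,32,0,0,0],[12,16.3,32,0,0,0],[12,16.3,32,0,0,0],[12,16.3,32,0,0,0],[0,0,0,0,0,0]]]' 0.2 40; python3 go.py 584.3 -187.4 34 65
```

```text
time: 2.58
tcp_pos: [0.5927, -0.1853, 0.0779]
eef_rot: [2.646, 1.674, 0.013]
ft_force: [-1.3, 0.3, 0.1]
grip_width: 0.599
t 2.58 tcp [ 592.7 -185.3   77.9] alpha 64.6 z [ 0.013 -0.004 -1.   ] q [-17.  31. 102.  -0.  47. -82.] f [-1.3  0.3  0.1] grip 0.599
tool delta mm [-5.6 -7.3 43.8] n>= 1.1
turn deg [ 0.8 -0.1 -0.4]
delta in the turned axes [-5.4 -6.8 43.9]
```

```bash
python3 -m handwheel '[[[-5,-7,0,0.8,0,0],[0,0,0,0,0,0],[0,0,0,0,0,0]]]'; python3 go.py 584.3 -187.4 34 65
```

```text
time: 2.83
tcp_pos: [0.5832, -0.1841, 0.076]
eef_rot: [-2.647, -1.68, 0.004]
ft_force: [-0.4, -0.5, 0.2]
grip_width: 0.597
t 2.83 tcp [ 583.2 -184.1   76. ] alpha 64.8 z [-0.006  0.004 -1.   ] q [-18.  31. 102.   0.  48. -83.] f [-0.4 -0.5  0.2] grip 0.597
tool delta mm [-2.6  2.7 42. ] n>= 1.0
turn deg [-0.4 -0.1 -0.2]
delta in the turned axes [-2.5  2.4 42. ]
```

```bash
python3 -m handwheel '[[[-1,1,10,0,0,0],[-1,1,10,0,0,0],[0,0,10,0,0,0],[0,0,10,0,0,0],[0,0,2,0,0,0],[0,0,0,0,0,0]]]'; python3 go.py 584.3 -187.4 34 65; python3 snap.py w3
```

```text
time: 3.33
tcp_pos: [0.585, -0.1885, 0.0356]
eef_rot: [-2.654, -1.681, -0.004]
ft_force: [0.6, 0.2, 0.6]
grip_width: 0.598
t 3.33 tcp [ 585.  -188.5   35.6] alpha 64.7 z [ 0.002  0.002 -1.   ] q [-18.  34. 103.   0.  43. -83.] f [0.6 0.2 0.6] grip 0.598
tool delta mm [ 0.7 -1.1  1.6] n>= 0.0
turn deg [ 0.1 -0.1 -0.3]
delta in the turned axes [ 0.7 -1.   1.6]
[ 0.52252366 -0.15884552  0.16348016]
```

View pics/w3_v.png

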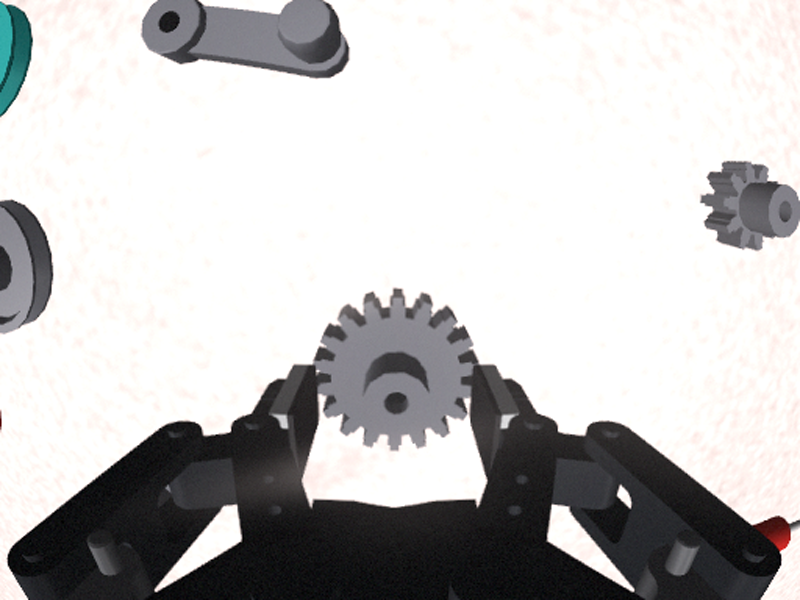

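Picture w3 shows the toothed gear (400,370 in the 800-wide view) centred between the pads, hub at (397,400). It is clearly toothed, so it is not the pulley. Closing.

```bash
python3 -m handwheel '[[[0,0,0,0,0,0],[0,0,0,0,0,0],[0,0,0,0,0,0],[0,0,0,0,0,0],[0,0,0,0,0,0],[0,0,0,0,0,0]]]' -1 40; python3 -m handwheel '[[[0,0,-20,0,0,0],[0,0,-20,0,0,0],[0,0,-20,0,0,0],[0,0,0,0,0,0]]]'; python3 go.py 463 288 105; python3 snap.py w4
```

```text
time: 3.88
tcp_pos: [0.5855, -0.1886, 0.0368]
eef_rot: [2.653, 1.681, 0.005]
ft_force: [-0.2, 0.4, -0.9]
grip_width: 0.226
time: 4.22
tcp_pos: [0.5841, -0.1882, 0.0974]
eef_rot: [-2.652, -1.68, -0.002]
ft_force: [0.9, 0.3, -0.2]
grip_width: 0.234
t 4.22 tcp [ 584.1 -188.2   97.4] alpha 64.7 z [-0.     0.002 -1.   ] q [-18.  29. 101.   0.  50. -83.] f [ 0.9  0.3 -0.2] grip 0.234
tool delta mm [ 378.9 -312.9   -6.5] n>= 11.8
[ 0.52201046 -0.1587002   0.22543915]
```

View pics/w4_v.png

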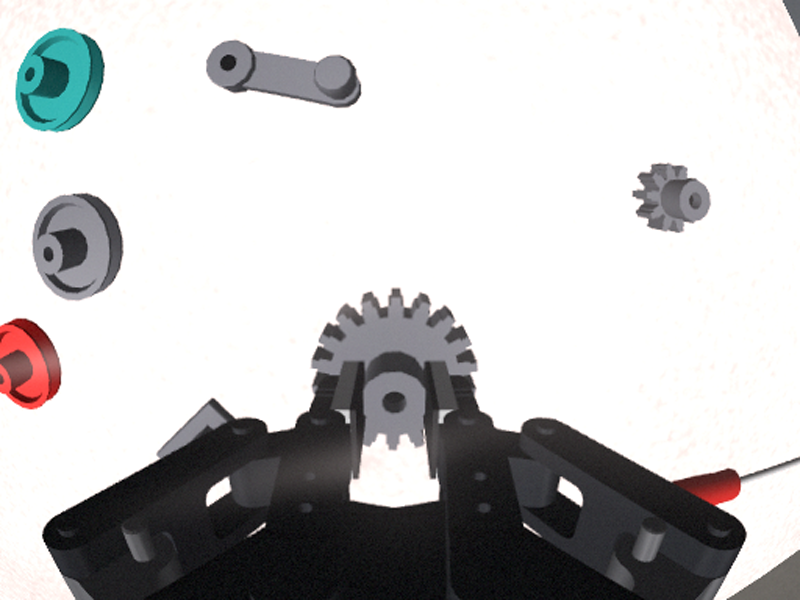

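```bash
python3 -m handwheel '[[[15,-12,-3,0,0,0],[29,-24,-2,0,0,0],[29,-24,0,0,0,0],[29,-24,0,0,0,0],[29,-24,0,0,0,0],[29,-24,0,0,0,0],[29,-24,0,0,0,0],[29,-24,0,0,0,0],[29,-24,0,0,0,0],[29,-24,0,0,0,0],[29,-24,0,0,0,0],[29,-24,0,0,0,0],[20,-17,0,0,0,0],[15,-12,0,0,0,0],[0,0,0,0,0,0],[0,0,0,0,0,0]]]'; python3 go.py 462 289.5 105 65; python3 snap.py w5
```

```text
time: 5.6
tcp_pos: [0.4534, 0.294, 0.0877]
eef_rot: [-2.653, -1.675, 0.015]
ft_force: [0.1, -1.1, -0.6]
grip_width: 0.233
t 5.6 tcp [453.4 294.   87.7] alpha 64.5 z [-0.01  -0.002 -1.   ] q [ 33.  25. 111.   0.  45. -32.] f [ 0.1 -1.1 -0.6] grip 0.233
tool delta mm [ -0.4   9.6 -17.4] n>= 0.5
turn deg [-0.5  0.3 -0.5]
delta in the turned axes [ -0.4   9.7 -17.3]
[0.39268489 0.32425412 0.2162589 ]
```

View pics/w5_v.png

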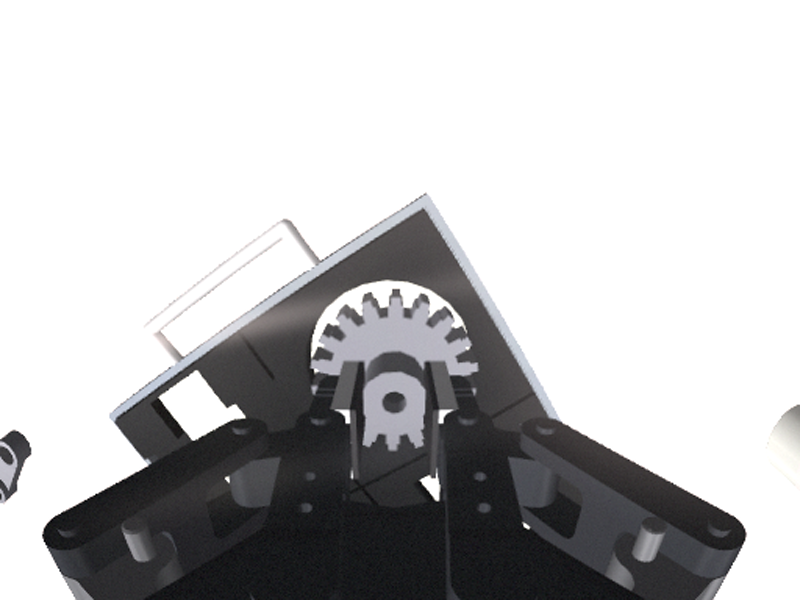

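```bash
python3 - <<'E'
from h import *
import pickle
p=pickle.load(open('pics/w5.pkl','rb')); im=cv2.imread('pics/w5.png'); im=cv2.resize(im,(800,600))
ex=np.array([.9923,.1237]);ey=np.array([-.1237,.9923]);c0=np.array([.5197,.2437])
t=np.linspace(0,2*np.pi,60)
def pl(XY,z,col):
    uv=proj('wrist',np.c_[XY,np.full(len(XY),z)],p)*1.5625; cv2.polylines(im,[uv.astype(np.int32)],False,col,1)
pl(np.array([.463,.288])+.038*np.c_[np.cos(t),np.sin(t)],.020,(0,0,255))
pl(np.array([c0+s*.101*ex+u*.101*ey for s,u in((1,1),(-1,1),(-1,-1),(1,-1),(1,1))]),.020,(0,255,0))
cv2.imwrite('pics/w5o.png',im)
E
```

```text
(no output)
```

View pics/w5o.png

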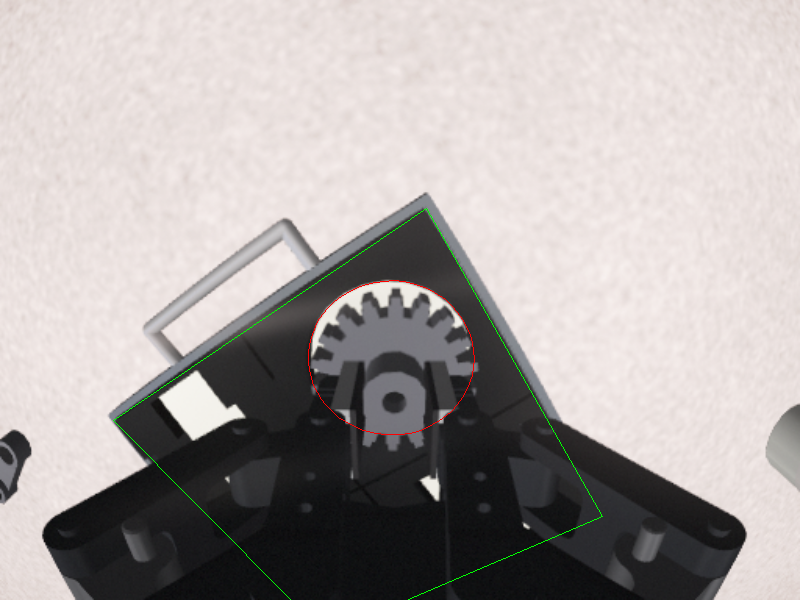

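```bash
python3 -m handwheel '[[[1,8,0,-0.4,0.3,-0.4],[0,0,0,0,0,0],[0,0,0,0,0,0]]]'; python3 go.py 464 287 48 65
```

```text
time: 5.9
tcp_pos: [0.4619, 0.288, 0.0865]
eef_rot: [-2.652, -1.683, 0.005]
ft_force: [0.7, -0.1, 0.0]
grip_width: 0.235
t 5.9 tcp [461.9 288.   86.5] alpha 64.8 z [-0.003 -0.001 -1.   ] q [ 32.  25. 110.   0.  45. -33.] f [ 0.7 -0.1  0. ] grip 0.235
tool delta mm [ 0.1  2.4 38.5] n>= 0.9
turn deg [-0.1  0.1 -0.2]
delta in the turned axes [-0.   2.3 38.5]
```

```bash
python3 -m handwheel '[[[0,1,9,0,0,0],[0,1,9,0,0,0],[0,0,8,0,0,0],[0,0,6,0,0,0],[0,0,4,0,0,0],[0,0,0,0,0,0]]]'; python3 go.py 464 287 47 65
```

```text
time: 6.4
tcp_pos: [0.4648, 0.2838, 0.0461]
eef_rot: [-2.656, -1.677, 0.006]
ft_force: [0.2, -0.7, 4.6]
grip_width: 0.23
t 6.4 tcp [464.8 283.8  46.1] alpha 64.5 z [-0.003 -0.002 -1.   ] q [ 31.  29. 111.   0.  40. -33.] f [ 0.2 -0.7  4.6] grip 0.23
tool delta mm [ 2.5 -2.1 -0.9] n>= 0.1
turn deg [-0.1  0.2 -0.5]
delta in the turned axes [ 2.5 -2.1 -0.9]
```

```bash
python3 -m handwheel '[[[0,0,0,0,0,0],[0,0,0,0,0,0],[0,0,0,0,0,0],[0,0,0,0,0,0]]]' 0; python3 -m handwheel '[[[0,0,-20,0,0,0],[0,0,-30,0,0,0],[0,0,-30,0,0,0],[0,0,0,0,0,0]]]'; python3 go.py 583 -29.6 100 65; python3 snap.py w6
```

```text
time: 6.73
tcp_pos: [0.4647, 0.2841, 0.0459]
eef_rot: [-2.656, -1.678, 0.007]
ft_force: [0.6, 0.1, 0.9]
grip_width: 0.505
time: 7.07
tcp_pos: [0.4641, 0.2841, 0.1282]
eef_rot: [-2.655, -1.678, 0.011]
ft_force: [1.6, 0.4, -0.1]
grip_width: 0.494
t 7.07 tcp [464.1 284.1 128.2] alpha 64.6 z [-0.006 -0.004 -1.   ] q [ 31.  22. 109.   0.  50. -33.] f [ 1.6  0.4 -0.1] grip 0.494
tool delta mm [-232.1  242.1   28.6] n>= 8.1
turn deg [-0.2  0.3 -0.4]
delta in the turned axes [-234.   240.3   28.2]
[0.40278645 0.31449325 0.25640469]
```

View pics/w6_v.png

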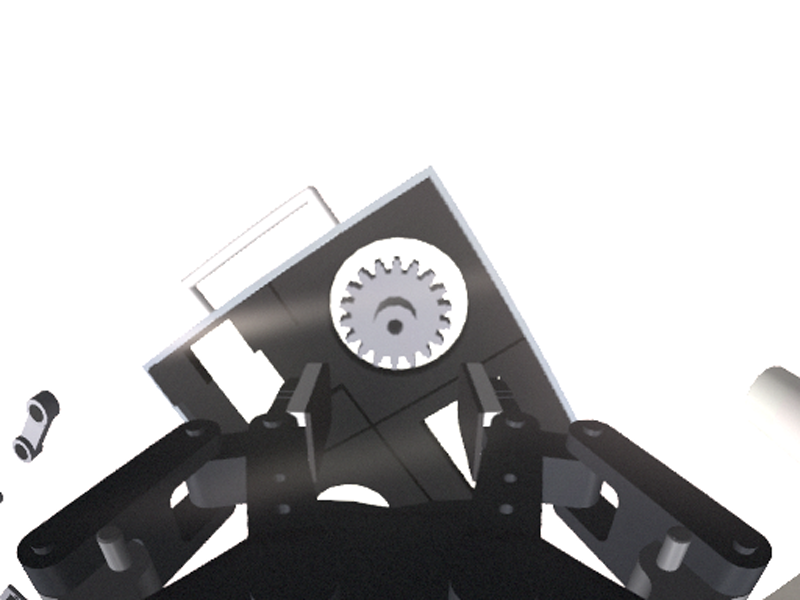

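Gear lies flat in the round recess (view 395,305). Next the pinion.

```bash
python3 -m handwheel '[[[-26,27,0,0,0,0],[-26,27,0,0,0,0],[-26,27,0,0,0,0],[-26,27,2,0,0,0],[-26,27,4,0,0,0],[-26,27,6,0,0,0],[-26,27,6,0,0,0],[-26,27,6,0,0,0],[-18,18,6,0,0,0],[0,0,0,0,0,0],[0,0,0,0,0,0]]]'; python3 go.py 583 -29.6 35 65
```

```text
time: 8.03
tcp_pos: [0.5815, -0.0324, 0.0911]
eef_rot: [-2.65, -1.686, 0.008]
ft_force: [0.0, 0.1, -0.2]
grip_width: 0.497
t 8.03 tcp [581.5 -32.4  91.1] alpha 64.9 z [-0.005 -0.002 -1.   ] q [ -3.  27. 105.  -0.  47. -68.] f [ 0.   0.1 -0.2] grip 0.497
tool delta mm [ 3.4  0.4 56. ] n>= 1.3
turn deg [-0.2  0.2 -0.1]
delta in the turned axes [ 3.1  0.2 56.1]
```

```bash
python3 -m handwheel '[[[2,0,0,0,0,0],[1,0,14,0,0,0],[0,0,14,0,0,0],[0,0,14,0,0,0],[0,0,12,0,0,0],[0,0,2,0,0,0],[0,0,0,0,0,0]]]'; python3 go.py 583 -29.6 35 65; python3 snap.py w7
```

```text
time: 8.62
tcp_pos: [0.5805, -0.0219, 0.0329]
eef_rot: [-2.644, -1.693, 0.008]
ft_force: [0.1, 0.5, -0.2]
grip_width: 0.503
t 8.62 tcp [580.5 -21.9  32.9] alpha 65.3 z [-0.006 -0.001 -1.   ] q [ -2.  32. 107.  -0.  41. -67.] f [ 0.1  0.5 -0.2] grip 0.503
tool delta mm [-6.   5.5 -2.1] n>= 0.2
turn deg [-0.3  0.2  0.3]
delta in the turned axes [-5.9  5.6 -2.1]
[0.51880777 0.00744028 0.16119398]
```

View pics/w7_v.png

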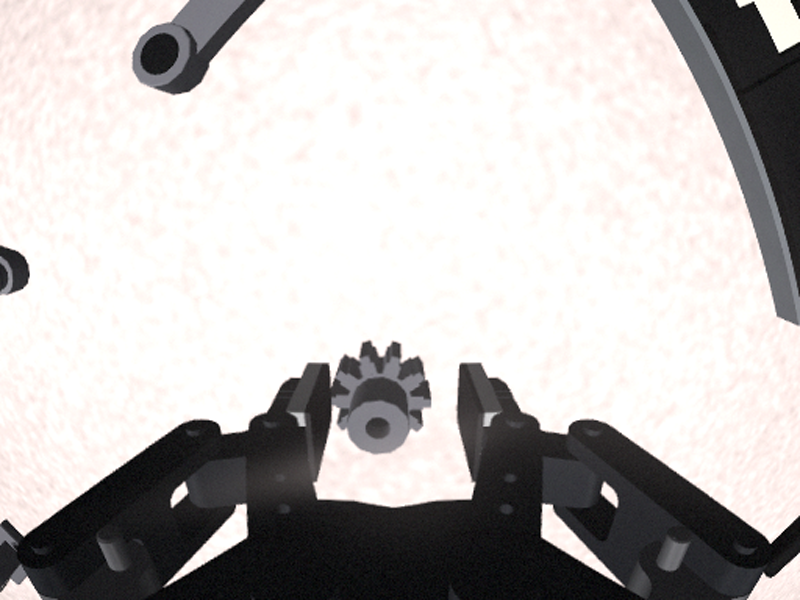

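```bash
python3 -m handwheel '[[[-5,5,-3,0,0,0],[0,0,0,0,0,0],[0,0,0,0,0,0]]]'; python3 go.py 583 -29.6 35 65
```

```text
time: 8.92
tcp_pos: [0.584, -0.0283, 0.038]
eef_rot: [-2.643, -1.695, 0.006]
ft_force: [0.2, -0.2, -0.7]
grip_width: 0.501
t 8.92 tcp [584.  -28.3  38. ] alpha 65.3 z [-0.004 -0.001 -1.   ] q [ -3.  32. 106.  -0.  42. -68.] f [ 0.2 -0.2 -0.7] grip 0.501
tool delta mm [-1.6 -0.3  3. ] n>= 0.1
turn deg [-0.2  0.1  0.3]
delta in the turned axes [-1.6 -0.3  3. ]
```

```bash
python3 -m handwheel '[[[-1,0,2,0,0,0],[0,0,0,0,0,0],[0,0,0,0,0,0]]]'; python3 -m handwheel '[[[0,0,0,0,0,0],[0,0,0,0,0,0],[0,0,0,0,0,0],[0,0,0,0,0,0],[0,0,0,0,0,0]]]' -1 40;  python3 go.py 577 199 35; python3 -m handwheel '[[[0,0,-20,0,0,0],[0,0,-20,0,0,0],[0,0,-20,0,0,0],[0,0,0,0,0,0]]]'; python3 go.py 577 199.5 105; python3 snap.py w8
```

```text
time: 9.17
tcp_pos: [0.5847, -0.0299, 0.0375]
eef_rot: [2.645, 1.694, -0.002]
ft_force: [0.1, -0.8, -0.4]
grip_width: 0.5
time: 9.58
tcp_pos: [0.5849, -0.0301, 0.0378]
eef_rot: [2.645, 1.694, -0.001]
ft_force: [0.4, -0.2, 0.4]
grip_width: 0.207
t 9.58 tcp [584.9 -30.1  37.8] alpha 65.3 z [-0.001 -0.001 -1.   ] q [ -3.  32. 106.  -0.  42. -68.] f [ 0.4 -0.2  0.4] grip 0.207
tool delta mm [ 204.7 -103.     2.7] n>= 5.5
time: 9.92
tcp_pos: [0.5832, -0.0298, 0.0978]
eef_rot: [-2.644, -1.693, 0.008]
ft_force: [0.7, -0.4, 1.1]
grip_width: 0.206
t 9.92 tcp [583.2 -29.8  97.8] alpha 65.3 z [-0.005 -0.001 -1.   ] q [ -3.  27. 105.  -0.  48. -68.] f [ 0.7 -0.4  1.1] grip 0.206
tool delta mm [ 205.7 -101.6   -7.3] n>= 5.5
[ 0.52150697 -0.0005576   0.22612134]
```

View pics/w8_v.png

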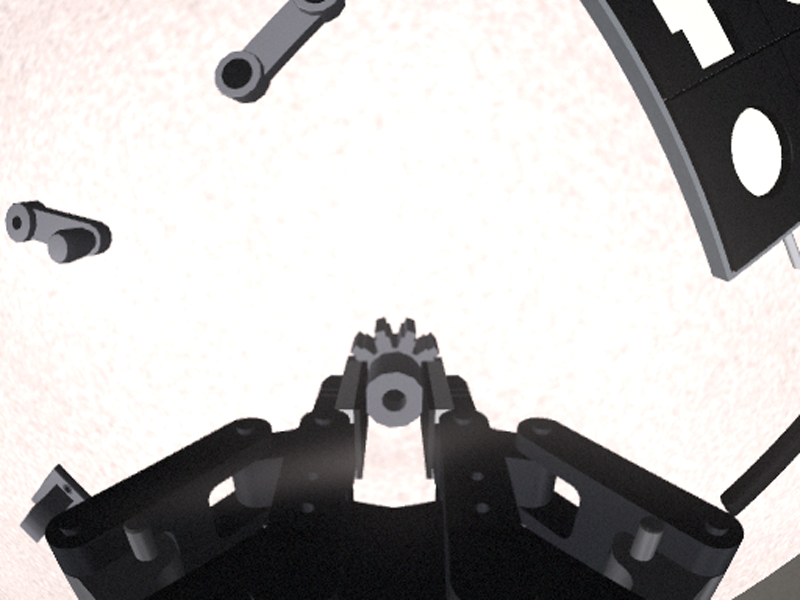

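```bash
python3 -m handwheel '[[[18,-9,-2,0,0,0],[34,-17,0,0,0,0],[34,-17,0,0,0,0],[34,-17,0,0,0,0],[34,-17,0,0,0,0],[30,-14,0,0,0,0],[12,-6,0,0,0,0],[6,-3,0,0,0,0],[0,0,0,0,0,0],[0,0,0,0,0,0]]]';  python3 go.py 578.5 199 49 65
```

```text
time: 10.8
tcp_pos: [0.572, 0.2019, 0.0894]
eef_rot: [-2.644, -1.688, 0.023]
ft_force: [0.6, 0.7, -0.4]
grip_width: 0.207
t 10.8 tcp [572.  201.9  89.4] alpha 65.1 z [-0.015 -0.004 -1.   ] q [ 19.  29. 102.   0.  49. -46.] f [ 0.6  0.7 -0.4] grip 0.207
tool delta mm [ 0.5  7.6 40.3] n>= 1.0
turn deg [-0.7  0.6  0.1]
delta in the turned axes [ 0.1  7.1 40.4]
```

```bash
python3 -m handwheel '[[[0,6,0,-0.7,0.6,0],[0,0,0,0,0,0],[0,1,10,0,0,0],[0,0,10,0,0,0],[0,0,5,0,0,0],[0,0,0,0,0,0]]]';  python3 go.py 578.5 199 49 65
```

```text
time: 11.3
tcp_pos: [0.5794, 0.1919, 0.0612]
eef_rot: [2.653, 1.681, 0.002]
ft_force: [-0.3, -0.1, -0.7]
grip_width: 0.21
t 11.3 tcp [579.4 191.9  61.2] alpha 64.7 z [ 0.002 -0.    -1.   ] q [ 18.  32. 103.  -0.  45. -46.] f [-0.3 -0.1 -0.7] grip 0.21
tool delta mm [ 6.  -3.9 12.2] n>= 0.3
turn deg [ 0.1 -0.  -0.3]
delta in the turned axes [ 6.1 -3.8 12.2]
```

```bash
python3 -m handwheel '[[[5,-3,0,0,0,0],[0,0,3,0,0,0],[0,0,3,0,0,0],[0,0,0,0,0,0]]]';  python3 go.py 578.5 199 49 65
```

```text
time: 11.63
tcp_pos: [0.5784, 0.1978, 0.0537]
eef_rot: [2.654, 1.68, -0.001]
ft_force: [0.4, 0.3, -1.0]
grip_width: 0.21
t 11.63 tcp [578.4 197.8  53.7] alpha 64.7 z [ 0.    -0.001 -1.   ] q [ 19.  32. 103.  -0.  45. -46.] f [ 0.4  0.3 -1. ] grip 0.21
tool delta mm [ 1.1 -0.4  4.7] n>= 0.1
turn deg [ 0.   0.  -0.3]
delta in the turned axes [ 1.1 -0.4  4.7]
```

```bash
python3 -m handwheel '[[[0,0,3,0,0,0],[0,0,3,0,0,0],[0,0,0,0,0,0]]]';  python3 go.py 578.5 199 48 65
```

```text
time: 11.88
tcp_pos: [0.5789, 0.1984, 0.0478]
eef_rot: [2.653, 1.681, 0.001]
ft_force: [0.6, -1.1, 2.1]
grip_width: 0.204
t 11.88 tcp [578.9 198.4  47.8] alpha 64.7 z [ 0.001 -0.001 -1.   ] q [ 19.  33. 103.  -0.  44. -46.] f [ 0.6 -1.1  2.1] grip 0.204
tool delta mm [ 0.4 -0.6 -0.2] n>= 0.0
turn deg [ 0.1 -0.  -0.3]
delta in the turned axes [ 0.4 -0.6 -0.2]
```

Contact at the expected height; release and rise.

```bash
python3 -m handwheel '[[[0,0,0,0,0,0],[0,0,0,0,0,0],[0,0,0,0,0,0],[0,0,0,0,0,0]]]' 0; python3 -m handwheel '[[[0,0,-20,0,0,0],[0,0,-35,0,0,0],[0,0,-35,0,0,0],[0,0,0,0,0,0]]]'; python3 go.py 607 -323.5 150 17.5; python3 snap.py w9
```

```text
time: 12.22
tcp_pos: [0.579, 0.1985, 0.0478]
eef_rot: [2.652, 1.681, 0.002]
ft_force: [0.5, -0.2, 0.2]
grip_width: 0.5
time: 12.55
tcp_pos: [0.5771, 0.1979, 0.1383]
eef_rot: [-2.653, -1.682, 0.007]
ft_force: [1.4, 0.4, 0.3]
grip_width: 0.499
t 12.55 tcp [577.1 197.9 138.3] alpha 64.7 z [-0.004 -0.002 -1.   ] q [ 19.  26. 100.  -0.  54. -46.] f [1.4 0.4 0.3] grip 0.499
tool delta mm [-458.8  249.6  -10.5] n>= 12.5
turn deg [-0.1  0.3 47.2]
delta in the turned axes [-128.2  506.3  -11.7]
[0.51547637 0.22798403 0.26648307]
```

View pics/w9_v.png

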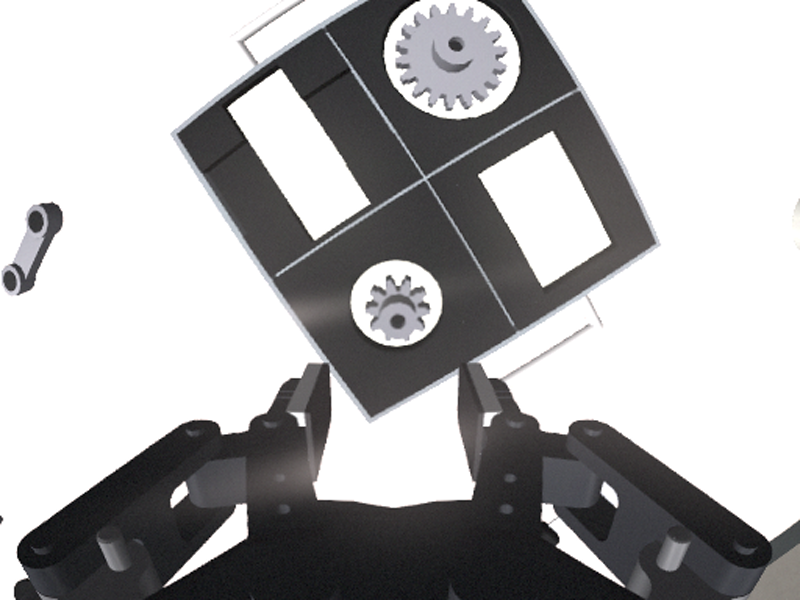

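Both gears sit flat in their recesses (pinion at 397,305; gear at 450,55). Next the bearing block.

```bash
python3 -m handwheel '[[[0,0,-3,0,0,7],[0,0,-3,0,0,7],[0,0,-3,0,0,7],[0,0,-3,0,0,7],[0,0,0,0,0,7],[0,0,0,0,0,7],[0,0,0,0,0,4],[0,0,0,0,0,0]]]'; python3 go.py 607 -323.5 150 17.5
```

```text
time: 13.27
tcp_pos: [0.5732, 0.1965, 0.1432]
eef_rot: [3.103, 0.471, -0.018]
ft_force: [0.0, -0.7, 0.1]
grip_width: 0.501
t 13.27 tcp [573.2 196.5 143.2] alpha 17.2 z [-0.011 -0.005 -1.   ] q [ 19.  25. 100.  -0.  55.   2.] f [ 0.  -0.7  0.1] grip 0.501
tool delta mm [-121.9  506.6   -4.7] n>= 12.5
turn deg [ 0.1  0.7 -0.3]
delta in the turned axes [-124.1  506.1   -6.8]
```

```bash
python3 -m handwheel '[[[-5,20,0,0,0.6,0],[-9,38,0,0,0,0],[-9,38,0,0,0,0],[-9,38,0,0,0,0],[-9,38,0,0,0,0],[-9,38,0,0,0,0],[-9,38,0,0,0,0],[-9,38,0,0,0,0],[-9,38,0,0,0,0],[-9,38,0,0,0,0],[-9,38,0,0,0,0],[-9,38,0,0,0,0],[-9,38,0,0,0,0],[-5,20,0,0,0,0],[0,0,0,0,0,0],[0,0,0,0,0,0]]]'; python3 go.py 607 -323.5 150 17.5; python3 snap.py w10
```

```text
time: 14.6
tcp_pos: [0.6136, -0.3345, 0.1304]
eef_rot: [-3.091, -0.548, 0.015]
ft_force: [-0.6, 0.3, -0.3]
grip_width: 0.5
t 14.6 tcp [ 613.6 -334.5  130.4] alpha 20.1 z [-0.01   0.001 -1.   ] q [-29.  33.  88.  -0.  59. -49.] f [-0.6  0.3 -0.3] grip 0.5
tool delta mm [ -2.6 -12.6 -19.6] n>= 0.6
turn deg [-0.2  0.5  2.6]
delta in the turned axes [ -3.  -12.4 -19.6]
[ 0.59048424 -0.27027236  0.25858941]
```

View pics/w10_v.png

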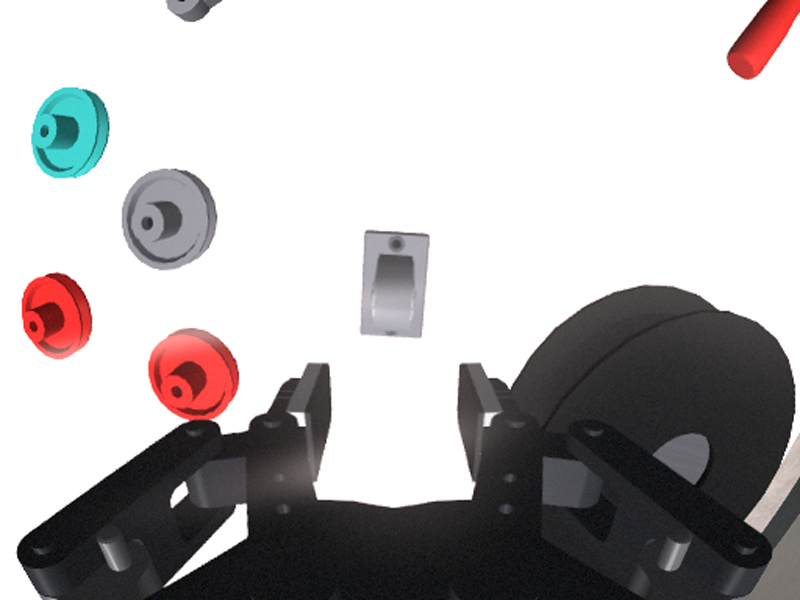

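```bash
python3 - <<'E'
from h import *
import pickle
p=pickle.load(open('pics/w10.pkl','rb'))
im=cv2.cvtColor(cv2.imread('pics/w10.png'),cv2.COLOR_BGR2GRAY)
c=np.array([atz('wrist',np.array(q)/1.5625,.008,p) for q in [(365,232),(430,235),(422,337),(361,333)]])
print(c.round(4),c.mean(0)); d=(c[0]+c[1]-c[2]-c[3]); print(np.degrees(np.arctan2(d[1],d[0])),[np.linalg.norm(c[i]-c[i-1]).round(4) for i in range(4)])
for z in (0,.05,.1):
    print(z,'reel top-cam c',atz('top',np.array([355,108.]),z),'near edge',atz('top',np.array([352,142.]),z), 'scene near', atz('scene',np.array([165,301.]),z))
b=np.array([atz('wrist',np.array(q)/1.5625,.048,p) for q in [(371,320),(416,320)]]);print(b)
E
```

```text
[[ 0.5829 -0.3013]
 [ 0.6165 -0.2907]
 [ 0.6332 -0.3465]
 [ 0.5997 -0.3563]] [ 0.60805906 -0.32368859]
106.84301507038226 [np.float64(0.0575), np.float64(0.0352), np.float64(0.0583), np.float64(0.0349)]
0 reel top-cam c [ 0.81288538 -0.3706673 ] near edge [ 0.70145262 -0.35580266] scene near [ 0.66550133 -0.32271205]
0.05 reel top-cam c [ 0.79246246 -0.35960417] near edge [ 0.68493336 -0.34526026] scene near [ 0.70134924 -0.32965301]
0.1 reel top-cam c [ 0.77203954 -0.34854103] near edge [ 0.66841411 -0.33471786] scene near [ 0.73719715 -0.33659396]
[[ 0.60059692 -0.33475259]
 [ 0.62061041 -0.32735886]]
```

```bash
python3 -m handwheel '[[[-1,-6,0,0,0.5,3.2],[-1,-5,0,0,0,0],[0,0,0,0,0,0],[0,0,0,0,0,0]]]'; python3 go.py 608 -323.7 32 16.8
```

```text
time: 14.98
tcp_pos: [0.607, -0.3187, 0.1289]
eef_rot: [-3.099, -0.474, 0.006]
ft_force: [-0.7, 0.4, 0.1]
grip_width: 0.496
t 14.98 tcp [ 607.  -318.7  128.9] alpha 17.4 z [-0.005  0.006 -1.   ] q [-28.  32.  90.   0.  58. -45.] f [-0.7  0.4  0.1] grip 0.496
tool delta mm [-0.2  5.8 96.8] n>= 2.3
turn deg [-0.4  0.2  0.6]
delta in the turned axes [-0.5  5.1 96.9]
```

```bash
python3 -m handwheel '[[[0,1,15,0,0,0.6],[0,1,15,0,0,0],[0,1,15,0,0,0],[0,1,10,0,0,0],[0,0,0,0,0,0],[0,0,0,0,0,0]]]'; python3 go.py 608 -323.7 32 16.8
```

```text
time: 15.48
tcp_pos: [0.6084, -0.3195, 0.067]
eef_rot: [-3.099, -0.468, 0.008]
ft_force: [0.2, 1.3, -0.4]
grip_width: 0.504
t 15.48 tcp [ 608.4 -319.5   67. ] alpha 17.2 z [-0.006  0.006 -1.   ] q [-28.  37.  92.   0.  52. -45.] f [ 0.2  1.3 -0.4] grip 0.504
tool delta mm [-1.5  4.1 35. ] n>= 0.8
turn deg [-0.4  0.2  0.4]
delta in the turned axes [-1.6  3.9 35. ]
```

```bash
python3 -m handwheel '[[[-1,3,6,0,0,0],[0,0,10,0,0,0],[0,0,10,0,0,0],[0,0,6,0,0,0],[0,0,0,0,0,0],[0,0,0,0,0,0]]]'; python3 go.py 608 -323.7 32 16.8; python3 snap.py w11
```

```text
time: 15.98
tcp_pos: [0.6084, -0.3234, 0.0317]
eef_rot: [-3.1, -0.468, 0.008]
ft_force: [-0.6, 0.4, -0.1]
grip_width: 0.499
t 15.98 tcp [ 608.4 -323.4   31.7] alpha 17.2 z [-0.006  0.006 -1.   ] q [-28.  39.  92.   0.  49. -45.] f [-0.6  0.4 -0.1] grip 0.499
tool delta mm [-0.5  0.2 -0.3] n>= 0.0
turn deg [-0.4  0.2  0.4]
delta in the turned axes [-0.5  0.2 -0.3]
[ 0.58803821 -0.25873749  0.16017921]
```

View pics/w11_v.png

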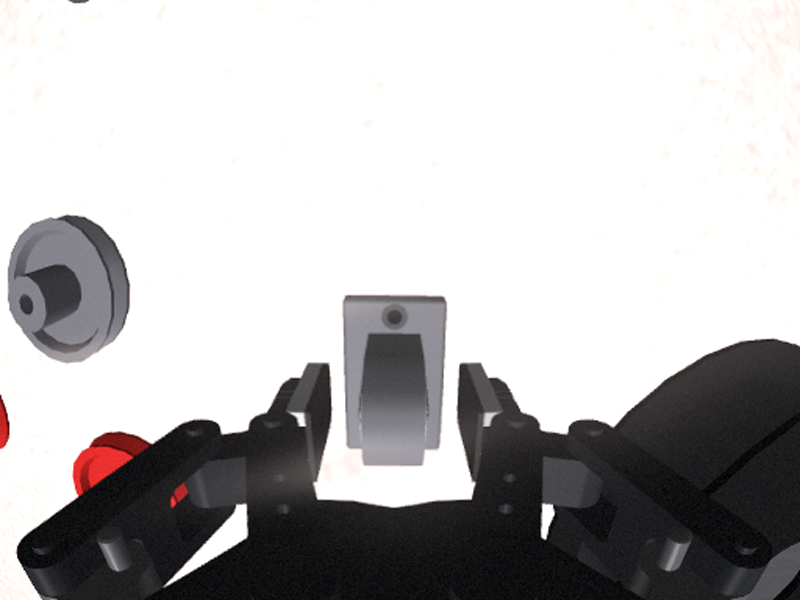

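The block (395,380) is centred between the pads with its bearing body upright. Close and lift.

```bash
python3 -m handwheel '[[[0,0,0,0,0,0],[0,0,0,0,0,0],[0,0,0,0,0,0],[0,0,0,0,0,0],[0,0,0,0,0,0]]]' -1 50;  python3 -m handwheel '[[[0,0,-20,0,0,0],[0,0,-30,0,0,0],[0,0,-30,0,0,0],[0,0,0,0,0,0],[0,0,0,0,0,0]]]'; python3 go.py 564 300.6 120 97.1; python3 snap.py w12
```

```text
time: 16.45
tcp_pos: [0.6091, -0.3236, 0.0333]
eef_rot: [-3.101, -0.468, 0.005]
ft_force: [-0.2, 0.4, -0.2]
grip_width: 0.204
time: 16.87
tcp_pos: [0.6083, -0.3233, 0.1151]
eef_rot: [-3.099, -0.468, 0.009]
ft_force: [-0.5, -0.1, -1.8]
grip_width: 0.204
t 16.87 tcp [ 608.3 -323.3  115.1] alpha 17.2 z [-0.007  0.007 -1.   ] q [-28.  34.  90.   0.  57. -45.] f [-0.5 -0.1 -1.8] grip 0.204
tool delta mm [ 1.420e+02 -6.092e+02 -4.000e-01] n>= 15.0
turn deg [ -0.6  -0.1 -79.9]
delta in the turned axes [624.6  33.2  -4.9]
[ 0.58806121 -0.25877813  0.24361839]
```

View pics/w12_v.png

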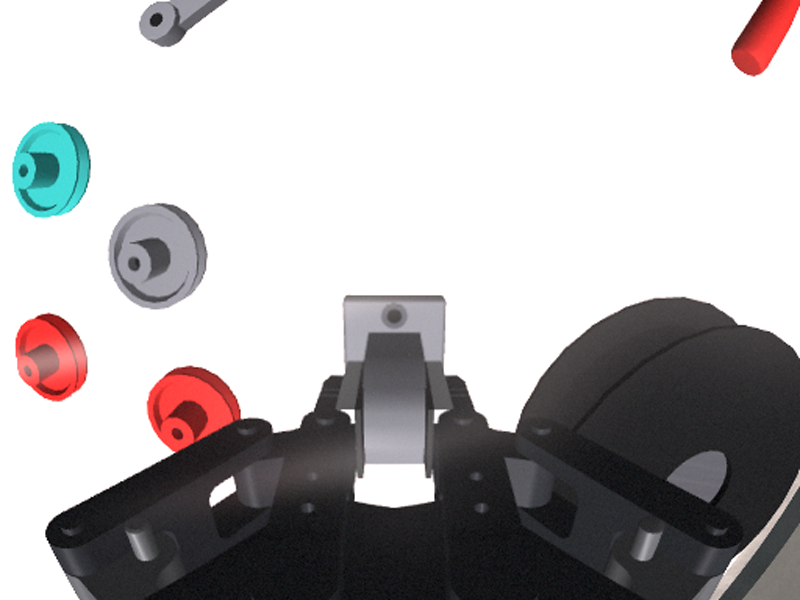

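```bash
python3 -m handwheel '[[[4,-18,-5,0,0,0],[9,-38,-3,0,0,0],[9,-38,0,0,0,0],[9,-38,0,0,0,0],[9,-38,0,0,0,0],[9,-38,0,0,0,0],[9,-38,0,0,0,0],[9,-38,0,0,0,0],[9,-38,0,0,0,0],[9,-38,0,0,0,0],[9,-38,0,0,0,0],[9,-38,0,0,0,0],[9,-38,0,0,0,0],[9,-38,0,0,0,0],[9,-38,0,0,0,0],[6,-25,0,0,0,0],[4,-15,0,0,0,0],[0,0,0,0,0,0]]]'; python3 go.py 564 300.6 120 97.1
```

```text
time: 18.42
tcp_pos: [0.5505, 0.316, 0.1129]
eef_rot: [-3.098, -0.462, 0.037]
ft_force: [-0.4, -0.2, -1.3]
grip_width: 0.2
t 18.42 tcp [550.5 316.  112.9] alpha 17.0 z [-0.025  0.005 -1.   ] q [29. 30. 97.  1. 54. 12.] f [-0.4 -0.2 -1.3] grip 0.2
tool delta mm [ 8.2 18.6 -7.5] n>= 0.5
turn deg [ -1.5   0.6 -80.1]
delta in the turned axes [-17.   11.4  -7.1]
```

```bash
python3 -m handwheel '[[[0,0,0,0,0,-5],[0,0,0,0,0,-7],[0,0,0,0,0,-7],[0,0,0,0,0,-7],[0,0,0,0,0,-7],[0,0,0,0,0,-7],[0,0,0,0,0,-7],[0,0,0,0,0,-7],[0,0,0,0,0,-7],[0,0,0,0,0,-7],[0,0,0,0,0,-5],[0,0,0,0,0,-4],[0,0,0,0,0,0],[0,0,0,0,0,0]]]'; python3 go.py 564 300.6 100 97.1; python3 snap.py w13
```

```text
time: 19.58
tcp_pos: [0.5361, 0.3074, 0.1002]
eef_rot: [-2.075, -2.318, 0.058]
ft_force: [0.0, 0.2, -2.0]
grip_width: 0.202
t 19.58 tcp [536.1 307.4 100.2] alpha 96.3 z [-0.047 -0.008 -0.999] q [ 29.  30.  99.   1.  54. -68.] f [ 0.   0.2 -2. ] grip 0.202
tool delta mm [-9.8 27.  -1. ] n>= 0.7
turn deg [-2.7  0.2 -0.8]
delta in the turned axes [-10.2  26.9   0.2]
[0.47398277 0.30206074 0.23127869]
```

View pics/w13_v.png

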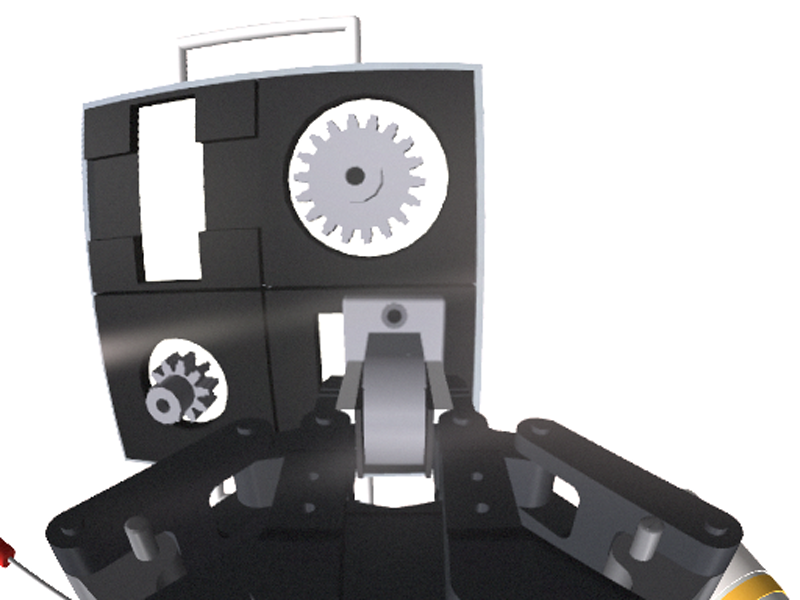

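```bash
python3 -m handwheel '[[[-5,13,-2,-1.4,0,-0.4],[-5,12,-2,-1.3,0,-0.4],[0,0,0,0,0,0],[0,0,0,0,0,0]]]'; python3 go.py 564 300.6 43.5 97.1
```

```text
time: 19.97
tcp_pos: [0.5648, 0.2988, 0.1032]
eef_rot: [2.08, 2.347, 0.002]
ft_force: [-0.3, 0.1, -0.2]
grip_width: 0.204
t 19.97 tcp [564.8 298.8 103.2] alpha 96.9 z [ 0.005 -0.003 -1.   ] q [ 28.  30.  98.  -0.  51. -69.] f [-0.3  0.1 -0.2] grip 0.204
tool delta mm [ 2.1 -0.8 59.7] n>= 1.4
turn deg [ 0.3  0.2 -0.2]
delta in the turned axes [ 1.9 -0.6 59.7]
```

```bash
python3 -m handwheel '[[[2,-1,10,0,0,0],[0,0,10,0,0,0],[0,0,10,0,0,0],[0,0,5,0,0,0],[0,0,0,0,0,0],[0,0,0,0,0,0]]]'; python3 go.py 564 300.6 43.5 97.1
```

```text
time: 20.47
tcp_pos: [0.5628, 0.3004, 0.0632]
eef_rot: [2.083, 2.346, -0.001]
ft_force: [-0.4, 1.1, -0.4]
grip_width: 0.201
t 20.47 tcp [562.8 300.4  63.2] alpha 96.8 z [ 0.003 -0.004 -1.   ] q [ 28.  33.  99.  -0.  48. -68.] f [-0.4  1.1 -0.4] grip 0.201
tool delta mm [ 0.2  1.2 19.7] n>= 0.5
turn deg [ 0.1  0.2 -0.3]
delta in the turned axes [ 0.1  1.2 19.7]
```

```bash
python3 -m handwheel '[[[0,1,6,0,0,0],[0,0,6,0,0,0],[0,0,3,0,0,0],[0,0,2,0,0,0],[0,0,2,0,0,0],[0,0,0,0,0,0]]]'; python3 go.py 564 300.6 43.5 97.1
```

```text
time: 20.97
tcp_pos: [0.5642, 0.3008, 0.0426]
eef_rot: [2.082, 2.346, -0.001]
ft_force: [0.2, 0.3, -0.4]
grip_width: 0.202
t 20.97 tcp [564.2 300.8  42.6] alpha 96.8 z [ 0.003 -0.003 -1.   ] q [ 28.  35.  99.  -0.  46. -69.] f [ 0.2  0.3 -0.4] grip 0.202
tool delta mm [-0.2 -0.2 -0.9] n>= 0.0
turn deg [ 0.2  0.2 -0.3]
delta in the turned axes [-0.2 -0.2 -0.9]
```

```bash
python3 -m handwheel '[[[0,0,1,0,0,0],[0,0,0,0,0,0],[0,0,0,0,0,0]]]'; python3 snap.py w14
```

```text
time: 21.22
tcp_pos: [0.5647, 0.301, 0.0432]
eef_rot: [2.082, 2.346, 0.001]
ft_force: [0.3, 0.2, 0.6]
grip_width: 0.201
[0.49600518 0.29439356 0.1708467 ]
```

View pics/w14_v.png

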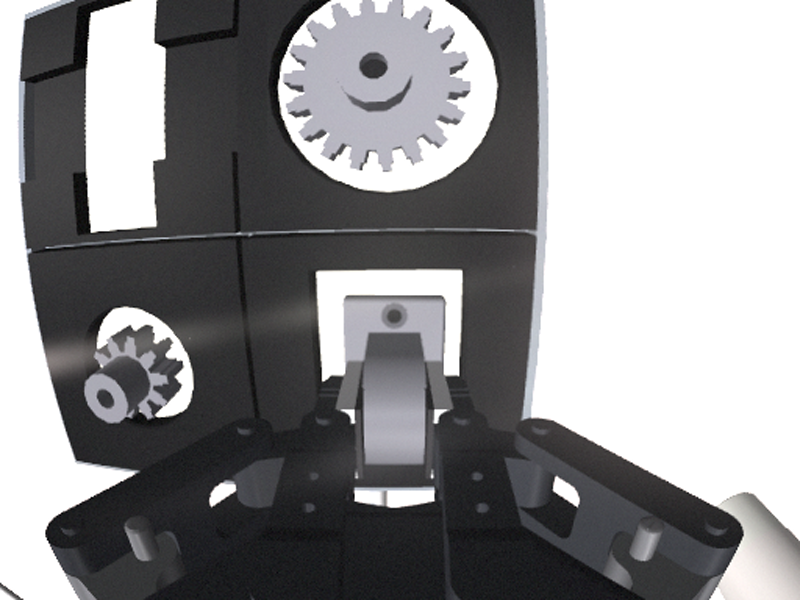

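```bash
python3 -m handwheel '[[[0,0,2,0,0,0],[0,0,1,0,0,0],[0,0,0,0,0,0]]]'
```

```text
time: 21.52
tcp_pos: [0.5652, 0.3012, 0.0427]
eef_rot: [2.082, 2.345, 0.002]
ft_force: [0.4, 0.5, -0.1]
grip_width: 0.205
```

```bash
python3 -m handwheel '[[[0,0,2,0,0,0],[0,0,2,0,0,0],[0,0,0,0,0,0]]]'
```

```text
time: 21.77
tcp_pos: [0.5659, 0.3013, 0.043]
eef_rot: [2.082, 2.345, 0.004]
ft_force: [-0.3, 0.8, -1.3]
grip_width: 0.204
```

```bash
python3 -m handwheel '[[[0,-1,4,0,0,0]]]'; python3 -m handwheel '[[[0,0,0,0,0,0]]]'
```

```text
time: 21.85
tcp_pos: [0.5664, 0.3016, 0.0419]
eef_rot: [2.081, 2.344, 0.008]
ft_force: [-12.2, -12.1, 72.2]
grip_width: 0.203
time: 21.93
tcp_pos: [0.567, 0.3018, 0.0431]
eef_rot: [2.08, 2.343, 0.011]
ft_force: [-0.1, -0.7, -1.5]
grip_width: 0.203
```

The floor is clearly reached (72 N for that row, below the wrist limit), so I'm releasing.

```bash
python3 -m handwheel '[[[0,0,0,0,0,0],[0,0,0,0,0,0],[0,0,0,0,0,0],[0,0,0,0,0,0]]]' 0; python3 -m handwheel '[[[0,0,-20,0,0,0],[0,0,-35,0,0,0],[0,0,-35,0,0,0],[0,0,0,0,0,0]]]'; python3 go.py 453 -181.7 150 -40.5; python3 snap.py w15
```

```text
time: 22.27
tcp_pos: [0.5675, 0.302, 0.0425]
eef_rot: [2.08, 2.343, 0.013]
ft_force: [0.2, -0.1, 0.6]
grip_width: 0.499
time: 22.6
tcp_pos: [0.5639, 0.3008, 0.1303]
eef_rot: [2.082, 2.345, -0.001]
ft_force: [1.2, 0.6, 0.0]
grip_width: 0.501
t 22.6 tcp [563.9 300.8 130.3] alpha 96.8 z [ 0.004 -0.004 -1.   ] q [ 28.  28.  97.  -0.  54. -68.] f [1.2 0.6 0. ] grip 0.501
tool delta mm [-466.  -167.2  -18.1] n>= 11.9
turn deg [ 4.000e-01 -1.000e-01  1.373e+02]
delta in the turned axes [229.  438.9 -19.7]
[0.49529968 0.29433852 0.25807887]
```

View pics/w15_v.png

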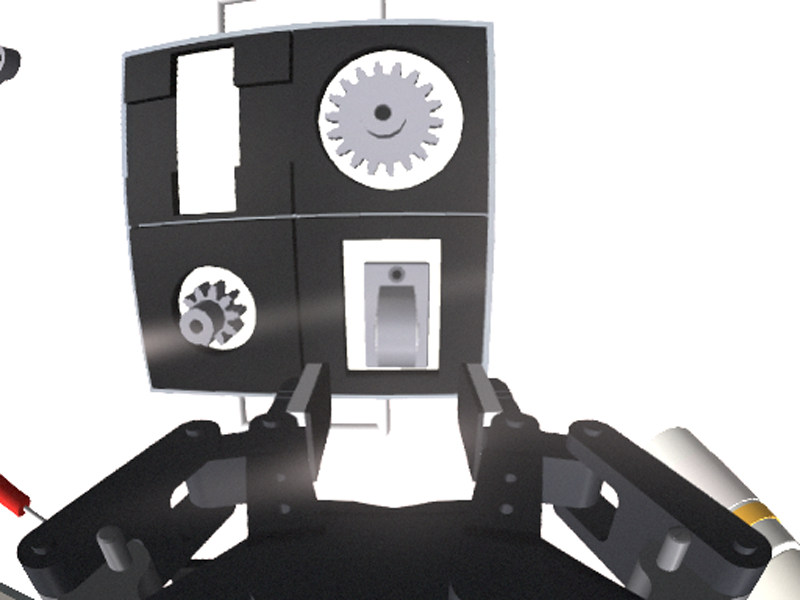

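Block upright in its recess (397,315). Now the crank.

```bash
python3 -m handwheel '[[[-18,-7,0,0,0,0],[-36,-13,0,0,0,0],[-36,-13,0,0,0,0],[-36,-13,0,0,0,0],[-36,-13,0,0,0,0],[-36,-13,0,0,0,0],[-36,-13,0,0,0,0],[-36,-13,0,0,0,0],[-36,-13,0,0,0,0],[-36,-13,0,0,0,0],[-36,-13,0,0,0,0],[-36,-13,0,0,0,0],[-36,-13,0,0,0,0],[-16,-6,0,0,0,0],[0,0,0,0,0,-5],[0,0,0,0,0,-7],[0,0,0,0,0,-7],[0,0,0,0,0,-7],[0,0,0,0,0,-7],[0,0,0,0,0,-6]]]'; python3 go.py 453 -181.7 150 139.5
```

```text
time: 24.32
tcp_pos: [0.4339, -0.202, 0.1094]
eef_rot: [-1.14, -2.909, 0.009]
ft_force: [0.5, -0.2, -0.3]
grip_width: 0.503
t 24.32 tcp [ 433.9 -202.   109.4] alpha 137.2 z [-0.018  0.001 -1.   ] q [ -25.   19.  117.   -1.   45. -162.] f [ 0.5 -0.2 -0.3] grip 0.503
tool delta mm [  0.3  27.4 -40.9] n>= 1.2
turn deg [-0.7 -0.8 -2.3]
delta in the turned axes [ -1.4  27.8 -40.6]
```

```bash
python3 -m handwheel '[[[-0.5,13,-2,-0.5,-0.8,-1.5],[-0.5,12,-2,0,0,-1],[0,0,0,0,0,0],[0,0,0,0,0,0]]]'; python3 go.py 453 -181.7 50 139.5; python3 snap.py w16
```

```text
time: 24.65
tcp_pos: [0.4513, -0.1814, 0.1106]
eef_rot: [-1.079, -2.946, 0.003]
ft_force: [1.0, -0.1, 0.1]
grip_width: 0.501
t 24.65 tcp [ 451.3 -181.4  110.6] alpha 139.8 z [-0.005 -0.    -1.   ] q [ -22.   19.  117.   -0.   45. -162.] f [ 1.  -0.1  0.1] grip 0.501
tool delta mm [-1.7  1.1 60.6] n>= 1.5
turn deg [-0.2 -0.2  0.3]
delta in the turned axes [-1.4  0.9 60.6]
[ 0.40722856 -0.23181935  0.23875049]
```

View pics/w16_v.png

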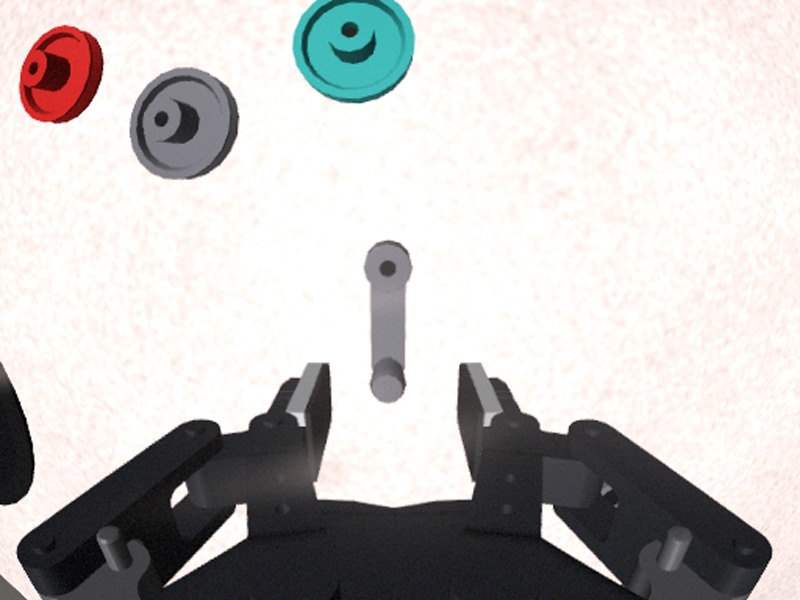

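```bash
python3 -m handwheel '[[[-1.5,1,10,0,0,0],[0,0,14,0,0,0],[0,0,14,0,0,0],[0,0,14,0,0,0],[0,0,5,0,0,0],[0,0,0,0,0,0],[0,0,0,0,0,0]]]'; python3 go.py 453 -181.7 20 139.5
```

```text
time: 25.28
tcp_pos: [0.4537, -0.1819, 0.0491]
eef_rot: [-1.088, -2.944, 0.003]
ft_force: [-0.9, -0.6, 0.0]
grip_width: 0.502
t 25.28 tcp [ 453.7 -181.9   49.1] alpha 139.4 z [-0.003 -0.001 -1.   ] q [ -22.   25.  118.   -0.   37. -161.] f [-0.9 -0.6  0. ] grip 0.502
tool delta mm [ 0.6 -0.2 29.1] n>= 0.7
turn deg [-0.2 -0.1 -0.1]
delta in the turned axes [ 0.6 -0.3 29.1]
```

```bash
python3 -m handwheel '[[[0,0,10,0,0,0],[0,0,10,0,0,0],[0,0,7,0,0,0],[0,0,2,0,0,0],[0,0,0,0,0,0]]]'; python3 go.py 453 -181.7 20 139.5;python3 snap.py w17
```

```text
time: 25.7
tcp_pos: [0.4546, -0.1825, 0.0184]
eef_rot: [-1.091, -2.946, 0.003]
ft_force: [0.2, 0.6, -0.1]
grip_width: 0.498
t 25.7 tcp [ 454.6 -182.5   18.4] alpha 139.4 z [-0.001 -0.002 -1.   ] q [ -22.   28.  119.   -0.   33. -161.] f [ 0.2  0.6 -0.1] grip 0.498
tool delta mm [ 1.8 -0.4 -1.6] n>= 0.1
turn deg [-0.1  0.  -0.1]
delta in the turned axes [ 1.8 -0.4 -1.6]
[ 0.40968335 -0.23236314  0.14649758]
```

View pics/w17_v.png

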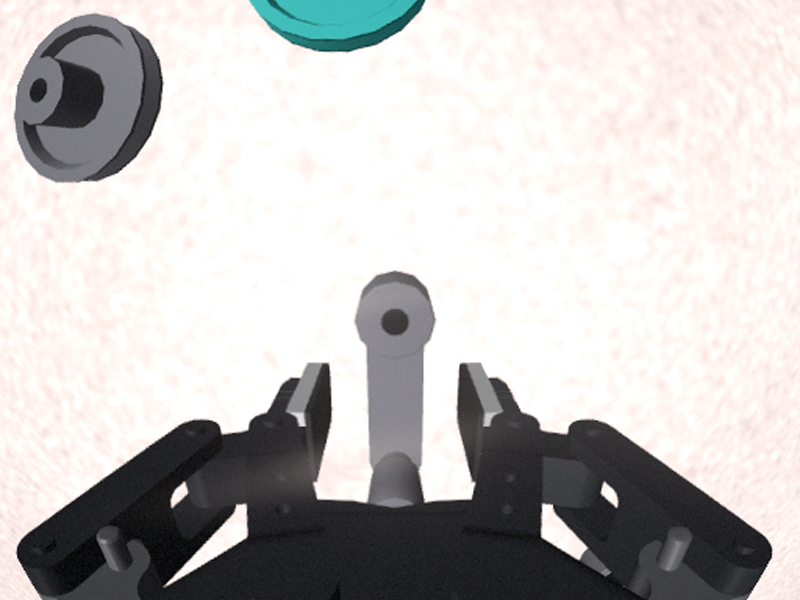

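```bash
python3 -m handwheel '[[[0,0,-1,0,0,0],[0,0,0,0,0,0],[0,0,0,0,0,0],[0,0,0,0,0,0],[0,0,0,0,0,0]]]' -1 40; python3 go.py; python3 -m handwheel '[[[0,0,-20,0,0,0],[0,0,-30,0,0,0],[0,0,-30,0,0,0],[0,0,0,0,0,0],[0,0,0,0,0,0]]]'; python3 go.py 475.5 186.8 110 97.1; python3 snap.py w18
```

```text
time: 26.17
tcp_pos: [0.4554, -0.1828, 0.0207]
eef_rot: [1.09, 2.945, -0.003]
ft_force: [0.0, 0.2, 0.2]
grip_width: 0.197
t 26.17 tcp [ 455.4 -182.8   20.7] alpha 139.4 z [ 0.001 -0.003 -1.   ] q [ -22.   28.  119.   -0.   33. -161.] f [0.  0.2 0.2] grip 0.197
time: 26.58
tcp_pos: [0.4543, -0.1822, 0.1032]
eef_rot: [-1.09, -2.945, 0.003]
ft_force: [-0.4, 1.0, -1.2]
grip_width: 0.195
t 26.58 tcp [ 454.3 -182.2  103.2] alpha 139.4 z [-0.002 -0.002 -1.   ] q [ -22.   20.  117.   -0.   44. -161.] f [-0.4  1.  -1.2] grip 0.195
tool delta mm [224.2 293.8  -7.4] n>= 8.9
turn deg [-0.1  0.  42.3]
delta in the turned axes [363.5  66.6  -6.8]
[ 0.40947487 -0.23204007  0.23135785]
```

View pics/w18_v.png

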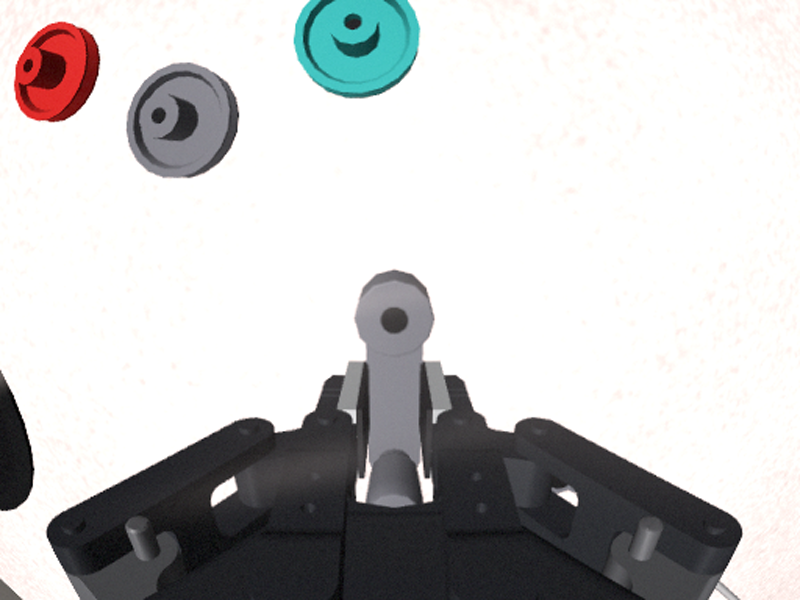

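```bash
python3 -m handwheel '[[[11,15,-2,0,0,0],[22,29,-2,0,0,0],[22,29,0,0,0,0],[22,29,0,0,0,0],[22,29,0,0,0,0],[22,29,0,0,0,0],[22,29,0,0,0,0],[22,29,0,0,0,0],[22,29,0,0,0,0],[20,25,0,0,0,0],[10,14,0,0,0,0],[0,0,0,0,0,5],[0,0,0,0,0,7],[0,0,0,0,0,7],[0,0,0,0,0,7],[0,0,0,0,0,7],[0,0,0,0,0,6],[0,0,0,0,0,3],[0,0,0,0,0,0],[0,0,0,0,0,0]]]'; python3 go.py 476 186.8 100 97.1
```

```text
time: 28.3
tcp_pos: [0.4675, 0.1921, 0.084]
eef_rot: [-2.102, -2.319, 0.036]
ft_force: [-0.3, -0.8, -0.2]
grip_width: 0.193
t 28.3 tcp [467.5 192.1  84. ] alpha 95.6 z [-0.024 -0.01  -1.   ] q [ 22.  23. 114.   0.  44. -73.] f [-0.3 -0.8 -0.2] grip 0.193
tool delta mm [ -6.2   7.5 -16.1] n>= 0.5
turn deg [-1.4  0.4 -1.5]
delta in the turned axes [ -6.3   7.8 -16. ]
```

```bash
python3 -m handwheel '[[[-5,6,-2,-1.2,0.3,-1.5],[0,0,0,0,0,0],[0,0,0,0,0,0]]]'; python3 go.py 476 186.8 70 97.1; python3 snap.py w19
```

```text
time: 28.55
tcp_pos: [0.4729, 0.1872, 0.0839]
eef_rot: [-2.07, -2.359, 0.011]
ft_force: [-0.3, 0.4, -0.6]
grip_width: 0.192
t 28.55 tcp [472.9 187.2  83.9] alpha 97.5 z [-0.007 -0.003 -1.   ] q [ 21.  23. 115.  -0.  43. -76.] f [-0.3  0.4 -0.6] grip 0.192
tool delta mm [-0.8  3.1 13.9] n>= 0.3
turn deg [-0.4  0.1  0.4]
delta in the turned axes [-0.8  3.  13.9]
[0.40574311 0.17990509 0.21234699]
```

View pics/w19_v.png

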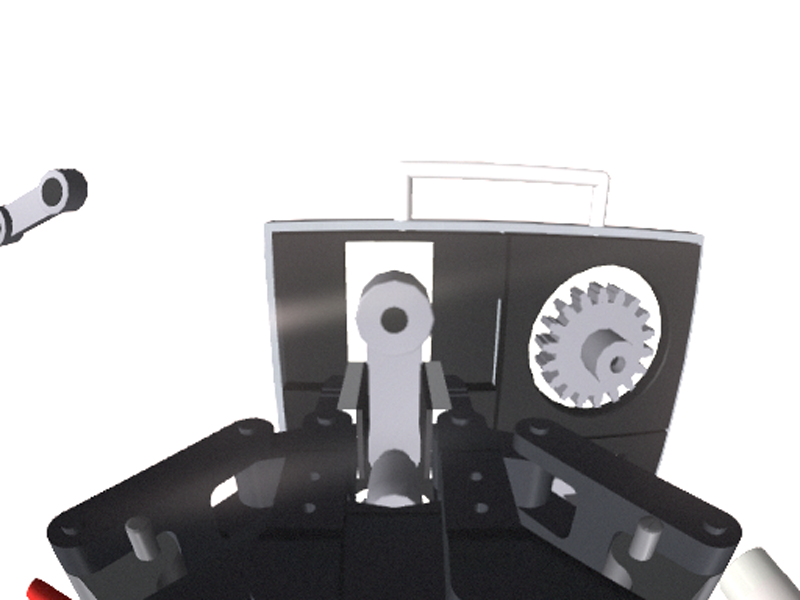

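```bash
python3 -m handwheel '[[[0,3,0,0,0,0],[0,0,8,0,0,0],[0,0,10,0,0,0],[0,0,10,0,0,0],[0,0,3,0,0,0],[0,0,0,0,0,0],[0,0,0,0,0,0]]]'; python3 go.py 476 186.8 31 97.1
```

```text
time: 29.18
tcp_pos: [0.4749, 0.1878, 0.0482]
eef_rot: [-2.068, -2.359, 0.015]
ft_force: [-0.2, 0.4, -0.6]
grip_width: 0.189
t 29.18 tcp [474.9 187.8  48.2] alpha 97.5 z [-0.009 -0.004 -1.   ] q [ 21.  27. 115.  -0.  39. -76.] f [-0.2  0.4 -0.6] grip 0.189
tool delta mm [-1.1  1.1 17.2] n>= 0.4
turn deg [-0.6  0.2  0.4]
delta in the turned axes [-1.2  1.  17.2]
```

```bash
python3 -m handwheel '[[[-1,1,5,-0.5,0,0],[0,0,5,0,0,0],[0,0,3,0,0,0],[0,0,0,0,0,0]]]'; python3 go.py 476 186.8 31 97.1
```

```text
time: 29.52
tcp_pos: [0.4761, 0.1869, 0.0341]
eef_rot: [2.07, 2.36, -0.003]
ft_force: [-0.4, 0.3, -0.3]
grip_width: 0.195
t 29.52 tcp [476.1 186.9  34.1] alpha 97.5 z [ 0.    -0.003 -1.   ] q [ 21.  28. 116.  -0.  36. -76.] f [-0.4  0.3 -0.3] grip 0.195
tool delta mm [-0.  -0.2  3.1] n>= 0.1
turn deg [0.  0.2 0.4]
delta in the turned axes [-0.1 -0.2  3.1]
```

```bash
python3 -m handwheel '[[[0,0,2,0,0,0],[0,0,2,0,0,0]]]'; python3 go.py 476 186.8 31 97.1;python3 -m handwheel '[[[0,0,1,0,0,0],[0,0,0,0,0,0]]]'; python3 go.py 476 186.8 31 97.1
```

```text
time: 29.68
tcp_pos: [0.4764, 0.1869, 0.0301]
eef_rot: [2.07, 2.36, -0.002]
ft_force: [-0.7, -0.6, -1.7]
grip_width: 0.193
t 29.68 tcp [476.4 186.9  30.1] alpha 97.5 z [ 0.001 -0.003 -1.   ] q [ 21.  28. 116.  -0.  36. -76.] f [-0.7 -0.6 -1.7] grip 0.193
tool delta mm [-0.1 -0.4 -0.9] n>= 0.0
turn deg [0.  0.1 0.4]
delta in the turned axes [-0.1 -0.4 -0.9]
time: 29.85
tcp_pos: [0.4766, 0.187, 0.0302]
eef_rot: [2.07, 2.36, -0.002]
ft_force: [0.3, -1.0, -0.4]
grip_width: 0.195
t 29.85 tcp [476.6 187.   30.2] alpha 97.5 z [ 0.001 -0.002 -1.   ] q [ 21.  28. 116.  -0.  36. -76.] f [ 0.3 -1.  -0.4] grip 0.195
tool delta mm [-0.1 -0.6 -0.8] n>= 0.0
turn deg [0.  0.1 0.4]
delta in the turned axes [-0.1 -0.6 -0.8]
```

```bash
python3 -m handwheel '[[[0,0,2,0,0,0]]]'; python3 snap.py w20
```

```text
time: 29.93
tcp_pos: [0.4769, 0.1871, 0.0296]
eef_rot: [2.07, 2.36, -0.001]
ft_force: [-12.6, -5.1, 55.1]
grip_width: 0.192
[0.40872078 0.17965937 0.15753731]
```

View pics/w20_v.png

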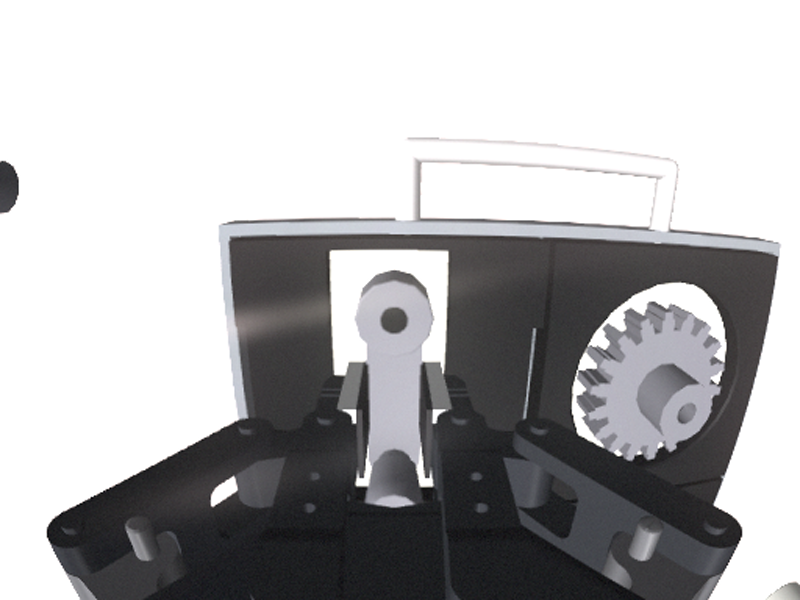

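On the floor (55 N for that one row). Release with a modest opening, rise.

```bash
python3 -m handwheel '[[[0,0,0,0,0,0],[0,0,0,0,0,0],[0,0,0,0,0,0],[0,0,0,0,0,0]]]' -0.1; python3 -m handwheel '[[[0,0,-10,0,0,0],[0,0,-20,0,0,0],[0,0,-35,0,0,0],[0,0,-35,0,0,0],[0,0,-35,0,0,0],[0,-20,0,0,0,0],[0,-30,0,0,0,0],[0,0,0,0,0,0]]]';  python3 snap.py w21; python3 - <<'E'
from bench import env
import cv2
for n in("scene","top"): cv2.imwrite(f"pics/{n}1.png",env.read_camera(n)[:,:,::-1])
import numpy as np
s=cv2.imread('pics/scene1.png');t=cv2.imread('pics/top1.png')
cv2.imwrite('pics/s1.png',cv2.resize(s[120:300,60:430],None,fx=2.1,fy=2.1,interpolation=cv2.INTER_CUBIC))
E
```

```text
time: 30.32
tcp_pos: [0.4778, 0.1875, 0.0309]
eef_rot: [2.069, 2.359, 0.002]
ft_force: [0.3, 0.3, 1.0]
grip_width: 0.45
time: 30.98
tcp_pos: [0.4263, 0.1808, 0.1748]
eef_rot: [2.071, 2.359, -0.0]
ft_force: [-1.2, -0.8, 0.1]
grip_width: 0.45
[0.35806064 0.17328276 0.30264869]
```

View pics/w21_v.png

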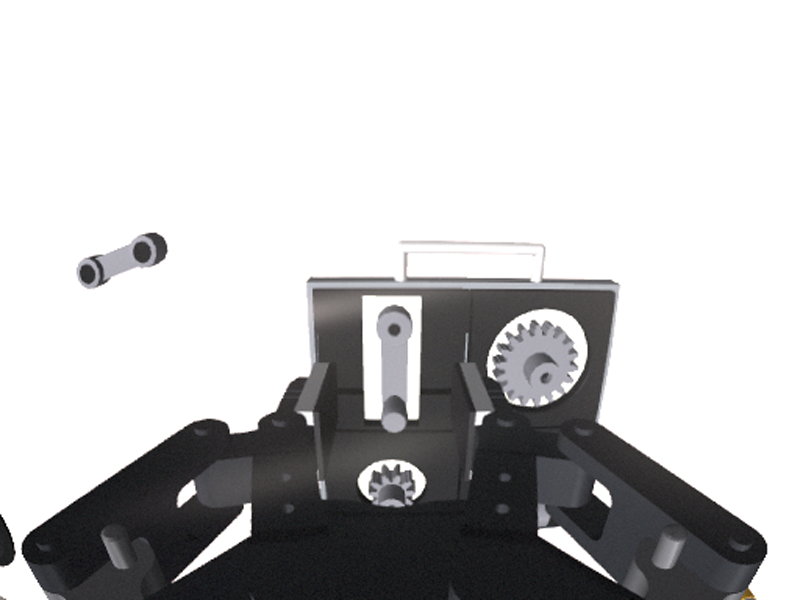

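View pics/s1.png

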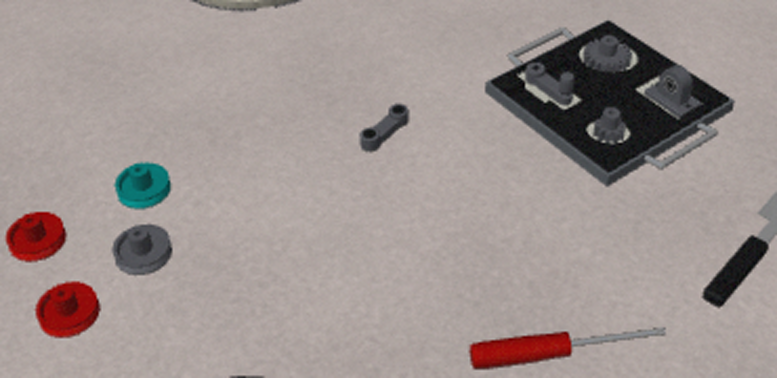

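View pics/top1.png

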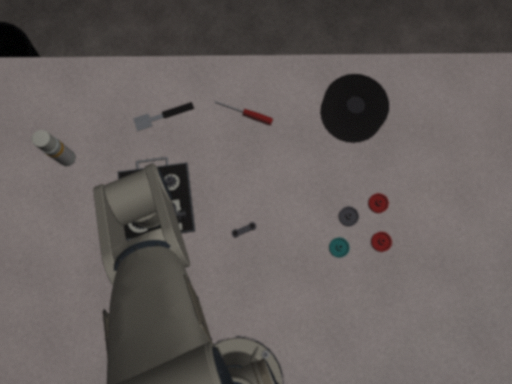

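```bash
python3 - <<'E'
from h import *
import pickle
p=pickle.load(open('pics/w21.pkl','rb'));q=pickle.load(open('pics/w15.pkl','rb'))
g=lambda u,v,z,p:(atz('wrist',np.array([u,v])/1.5625,z,p)*1000).round(1)
print('gear',g(546,377,.042,p),g(382,113,.042,q),'nest 463 288')
b,h=g(395,330,.028,p),g(394,420,.050,p); d=h-b
print('crank',b,h,(b+h)/2,np.degrees(np.arctan2(d[1],d[0])),'nest 475.5 187, 7.1deg')
print('pinion',g(196,326,.044,q),'nest 577 199.4')
f=[g(u,v,.018,q) for u,v in((366,263),(428,263),(366,366),(430,366))];print('block',np.mean(f,0),'nest 564 300.6')
s0,s1=[cv2.imread(f'pics/scene{i}.png').astype(int)for i in(0,1)]
for n,(x,y) in{'pulley':(127,238),'link':(243,180)}.items(): print(n,np.abs(s0-s1)[y-16:y+16,x-16:x+16].mean())
# height of gear hub/boss by two views
r=tri([('wrist',np.array([546,377])/1.5625,p),('wrist',np.array([382,113])/1.5625,q)]);print('gear hub z',r.x)
print(env.state()['joint_velocities'].round(3))
E
```

```text
gear [463.6 284.2] [465.  284.3] nest 463 288
crank [448.9 185.3] [500.1 191.4] [474.5  188.35] 6.794228898740899 nest 475.5 187, 7.1deg
pinion [577.5 200. ] nest 577 199.4
block [567.3   303.825] nest 564 300.6
pulley 2.1279296875
link 2.2001953125
gear hub z [0.4645619  0.28441762 0.0404842 ]
[-0.003  0.024 -0.013 -0.002 -0.004 -0.   ]
```

All within about 5 mm of their nests (limit 13 mm), and the look-alikes are unmoved. Handing in.

```bash
python3 -c "
from bench import env
print(env.sign_off()); print(env.state()['time'])"
```

```text
the job is handed in; nothing more can be done
None
the job is handed in; nothing more can be done
```

All four parts are in their own nests, upright and released, and I handed the job in at about 31 s of the 112 s allowed. I picked the gear and pinion up by their hubs, the block across its body and the crank across the middle of its arm. Each went down to floor contact before release.

Last checks on the final pictures:

| Part | Offset from nest centre (limit 13 mm) |
|---|---|
| Gear | about 4 mm |
| Pinion | about 1 mm |
| Block | about 4.6 mm |
| Crank | about 2 mm, lined up with its slot to within 1° |

- **Height:** only the gear's was re-measured after release. Its hub top read 40.5 mm from two views, against an expected 42 mm, so it sits on the floor. The other three rest on contact and on looking flat in the pictures.
- **Look-alikes:** the pulley and link show no change in the scene camera between start and end.
- **Disagreement:** the first scene and top camera heights read 6 to 7 mm too low. I used the wrist-camera measurements instead, which agreed with the text to about 1 mm except for the crank handle, which read about 9 mm low.
- **Floor contact:** the block and crank pressed briefly at 72 N and 55 N on the wrist, below its 120 N limit. The report at hand-in gives no verdict.

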